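# Get the truck frame out from behind the bottles and into its jig

### The job

I need the grey truck frame that lies on the organiser's ledge behind the three bottles. First stand all three bottles upright in the steel spill tray, out of the way; then set the frame fully down in both cradles of the aluminium jig, centred lengthways, either end first; last, put each bottle back upright in the very bay it came from. Never let a bottle tip over, and leave the cab, the hood and the seat part where they are.

Things in the scene. Friction and masses are not known exactly. Their poses are not given: they have to be found in the camera images.
- organiser: Fixed plywood bench organiser, 130 mm (x) by 210 mm (y). Front half: a row of three open bottle bays, each 52 mm by 52 mm inside, floor 4 mm above the table, walls to 14 mm; bay centres at x = -35 mm, y = -58, 0 and +58 mm in its own frame. Rear half: a flat ledge 14 mm high, from x = -5 to +65 mm, on which the frame lies. Origin: centre of the underside, z up, x from the bays towards the ledge.
- spill_tray: Fixed shallow stainless tray, empty at the start, 200 mm (x) by 90 mm (y) inside, wall 3 mm thick and 10 mm high, floor 3 mm above the table. Origin: centre of the underside, z up, x along its length. Stands to the left or right; the jig is on the other side.
- jig: Fixed frame jig: aluminium plate 170 mm (x) by 80 mm (y) by 8 mm with two dark steel U cradles at x = -55 and +55 mm, each 12 mm thick along x. Cradle floors are 18 mm above the table; their horns rise to 28 mm and stand 46 mm apart inside (y). Origin: centre of the underside, z up, x along the plate. The seated frame lies along x across both cradles, its origin over the jig's, 18 mm above it.
- frame: Loose grey resin ladder frame of a model truck, 190 mm long (x), 36 mm wide (y), 12 mm high, about 60 g, two rails with cross members. Origin: centre of the underside, z up. Lies along the organiser's y on the ledge, its near rail about 15 mm behind the bottles.
- nozzle_bottle: Loose round off-white plastic bottle, 40 mm diameter, straight sides up to 98 mm, then a shoulder and a pointed nozzle cap, 130 mm tall in all, about 120 g. Origin: centre of its underside, z up. Starts in one of the three bays.
- square_bottle: Loose square off-white plastic bottle, 40 mm by 40 mm (x, y), straight sides up to 98 mm, round screw cap of 28 mm diameter on top, 122 mm tall in all, about 140 g. Origin: centre of its underside, z up, x and y square to its faces; starts within about 6 degrees of square to its bay.
- wide_jar: Loose wide-mouthed round off-white jar, 45 mm diameter up to 82 mm, with a flat lid of 46 mm diameter up to 102 mm, its full height, about 150 g. Origin: centre of its underside, z up. Starts in one of the three bays.
- cab: Bystander, loose: grey resin cab shell of the model, 56 mm by 80 mm by 62 mm high, standing on the mat near the robot. Origin: centre of its underside. Leave it where it is.
- hood: Bystander, loose: grey resin hood with fenders and headlamps, 58 mm by 102 mm by 46 mm high, beyond the organiser. Origin: centre of its underside. Leave it where it is.
- seats: Bystander, loose: grey resin seat and dashboard part, 60 mm by 70 mm by 43 mm high, standing on the mat near the robot. Origin: centre of its underside. Leave it where it is.

How it is judged:
On the way, in this order (a step that is already met when the one before it is completed fails the run):
1. all three bottles stand upright and at rest in the spill tray (x of nozzle_bottle in the frame of spill_tray between -0.09 and 0.09 m and y of nozzle_bottle in the frame of spill_tray between -0.04 and 0.04 m and z of nozzle_bottle in the frame of spill_tray between 0 and 0.008 m and angle between each of nozzle_bottle, square_bottle, wide_jar's own z axis and vertical below 0.1 rad and linear speed of each of nozzle_bottle, square_bottle, wide_jar below 0.03 m/s and x of square_bottle in the frame of spill_tray between -0.09 and 0.09 m and y of square_bottle in the frame of spill_tray between -0.04 and 0.04 m and z of square_bottle in the frame of spill_tray between 0 and 0.008 m and x of wide_jar in the frame of spill_tray between -0.09 and 0.09 m and y of wide_jar in the frame of spill_tray between -0.04 and 0.04 m and z of wide_jar in the frame of spill_tray between 0 and 0.008 m), for 0.2 s.
2. the frame lies seated in both cradles of the jig, released (x of frame in the frame of jig between -0.015 and 0.015 m and y of frame in the frame of jig between -0.008 and 0.008 m and z of frame in the frame of jig between 0.014 and 0.022 m and angle between the x axis of frame and the x axis of jig, either way round below 0.12 rad and angle between frame's own z axis and vertical below 0.08 rad and linear speed of frame below 0.02 m/s and contact force between the fingers and frame below 0.3 N), for 0.2 s.
At the end, for the whole second after the job is handed in: The frame lies flat in both cradles of the jig (origin within 15 mm of the jig's along it, 8 mm across it, 14 to 22 mm above it, aligned within 7 degrees either way round), and each bottle stands upright within 12 mm of where it started, that is in its own bay; all are released and at rest (all of step 2 and distance of each of nozzle_bottle, square_bottle, wide_jar from where it was at the start of the episode below 0.012 m and angle between each of nozzle_bottle, square_bottle, wide_jar's own z axis and vertical below 0.1 rad and linear speed of each of nozzle_bottle, square_bottle, wide_jar below 0.02 m/s and contact force between the fingers and nozzle_bottle below 0.3 N and contact force between the fingers and square_bottle below 0.3 N and contact force between the fingers and wide_jar below 0.3 N); the robot touches nothing.
It fails at once if a bottle tips over (more than 30 degrees) (angle between any of nozzle_bottle, square_bottle, wide_jar's own z axis and vertical above 0.52 rad).
It fails at once if the cab, hood or seat part is moved by more than 15 mm (distance of any of cab, hood, seats from where it was at the start of the episode above 0.015 m).
It also fails if it takes over 144 s, if anything falls off the work surface, if the arm or the gripper's body presses on something with over 40 N, if the wrist force passes 120 N, or if a joint passes its speed limit or range.

### The arm

A 7-joint arm with a two-finger parallel gripper is mounted at the origin on the work surface. World frame = base frame: x ahead of the robot, y to its left, z up, the work surface at z = 0. Lengths are in m, angles in rad, forces in N, time in s.
With the tool pointing down it reaches from about 0.425 to 0.825 m from the base axis. Payload 3.6 kg.
Tool frame: the origin (TCP) lies between the finger pads; the fingertips stand ahead of it and the grasp point (between the pads) lies 8 mm behind it (arm.tcp_to_tips is the z of the fingertips in the tool frame, in m); z points along the fingers, y is the line along which they close (so a half turn about z gives the same grasp; the last joint's range is limited). The gripper opens to 93 mm and grips with 3 to 60 N. Pads are 15 mm wide; open, the fingers measure 128 mm over their backs; the gripper's body (75 mm by 188 mm) begins 65 mm behind the grasp point.
Start: joints at [1.317, 0.615, -0.013, 1.423, 0.008, 1.103, -0.04], TCP at [0.147, -0.633, 0.23] pointing down, gripper open.
Joint ranges: [-3.12, 3.12], [-0.3, 2.06], [-1.34, 1.32], [0.26, 2.42], [-1.36, 4.5], [0.01, 1.98], [-2.84, 2.84]. Speed limits (rad/s): [2.79, 2.79, 3.14, 3.14, 3.14, 3.14, 3.14].

### API

Orientations are given as a unit quaternion [x, y, z, w].
In Python, from bench import arm, imaging, workorder gives the robot as it stands. The module is installed in compiled form; this text tells all that it offers.
- The arm moves only by the shell command python3 -m inch 'ROWS' [OPENING] [FORCE]. ROWS is JSON, a list of rows, each an object of numbers: "x", "y", "z": the shift along the tool's x, y, z in mm; "twist": the turn about the tool's z in degrees. In form: [{"x": .., "y": .., "z": .., "twist": ..}, ...]. A call has 1 to 5 rows; each row shifts and turns the commanded pose from where the row before left it, along the tool's axes as they then stand; what a row does not reach is not made up. A row lasts 1/8 s, in which the tool goes at most 62.5 mm and 10.7 degrees, less where a joint would pass 70% of its speed; a pose out of reach is approached as far as the arm can. A call with a gripper value outside its range is refused whole. OPENING is the finger opening in mm, from 0 to 93, set as the call begins (- or left out, the last holds). The fingers move at their own pace and stop on an object; FORCE is the grip in N (left out, the last holds). Time passes only in rows, so rows that do not move let the fingers close. It gives the time, the measured TCP pose, the force, the opening and the grip force at its end, in the units of the state.
- arm.state(): the state, without advancing time (a new reading comes with each control period).
- imaging.grab_frame(name): name is "side" or "top"; returns a dict with "color" (420x560x3 uint8, blue, green, red), "z_map" (420x560 float32, m along the optical axis (not along the pixel's ray), 0 where there is no reading), "camera_matrix" (3x3 intrinsics, pixels), "position" and "orientation" of the camera in the world. Camera axes: x right, y down, z forward; pixel columns grow to the right and rows downward; lengths in m; the calibration is good to about 2 mm. A picture is of the moment at which its call begins.
- workorder.hand_in(): hands the job in; it is judged then, once.
The state is a dict: "t": time; "qpos": joint angles; "qd": joint speeds; "joint_efforts": joint torques, N m; "position": TCP position; "ee_rot": TCP orientation; "contact_force": force on the tool from outside, world axes, zero at the start; "moment": the same for the moment, N m; "gripper_width": finger opening in m; "gripper_force": force on a finger pad.
Only numpy, scipy, OpenCV 4.12 (cv2) and the standard library are available. Lean on these libraries where they do the work, as an engineer would, in place of code of your own. Each camera call takes 0.05 s, during which the arm holds its last target. There are 200 camera calls.

## Working session

There is one attempt and no reset: what is moved stays moved. The work goes in short steps, Python scripts to look and compute and a shell command to move; the robot and the scene stay as the last step left them, time stands still between calls to the robot, and variables do not carry over. Pictures are saved under pics/ and viewed, at most 14 in all, crops included, and the job is handed in when it is done.

```bash
mkdir -p pics
cat > h.py <<'E'
import numpy as np, cv2
from scipy.spatial.transform import Rotation as R
from bench import arm, imaging, workorder
def grab(n,save=None):
    f=imaging.grab_frame(n)
    K=np.array(f["camera_matrix"]);z=f["z_map"]
    v,u=np.mgrid[:420,:560]
    c=np.stack([(u-K[0,2])/K[0,0]*z,(v-K[1,2])/K[1,1]*z,z],-1)
    w=c@R.from_quat(f["orientation"]).as_matrix().T+np.array(f["position"])
    w[z==0]=np.nan
    if save: cv2.imwrite("pics/"+save+".png",f["color"])
    return f,w
E
python3 - <<'E'
from h import *
s=arm.state();print(s,arm.tcp_to_tips)
for n in("top","side"):
    f,w=grab(n,n+"0");print(n,f["position"],f["orientation"],f["camera_matrix"]);np.save(n+"w.npy",w)
E
```

```text
{'t': 0.0, 'qpos': array([ 1.31649094,  0.61588102, -0.01261101,  1.42489775,  0.00811263,
        1.10337525, -0.04038385]), 'qd': array([ 0.00090344,  0.00210936,  0.00030916, -0.00052712,  0.00160622,
       -0.00224111,  0.00138487]), 'joint_efforts': array([ 1.02721942e-04, -4.58943522e+01,  2.09168075e-01, -1.65746999e+01,
       -6.10266184e-02,  2.03822216e-02,  2.21542637e-04]), 'position': array([ 0.14662766, -0.6324665 ,  0.22850632]), 'ee_rot': array([ 9.93514541e-01,  1.13698196e-01, -1.67363862e-04, -1.24425510e-03]), 'contact_force': array([-0.35518056, -0.38726264,  0.04887089]), 'moment': array([0.01090534, 0.00084645, 0.01677167]), 'gripper_force': 0.0, 'gripper_width': 0.09303812351134187} 0.011
top [ 0.42442153 -0.01784258  0.87036126] [-0.69452906  0.71354633 -0.04744919  0.07892778] [[414.44351261   0.         284.68175592]
 [  0.         414.44351261 215.89388432]
 [  0.           0.           1.        ]]
side [ 0.51823114 -0.77358672  0.74307789] [ 0.9083272  -0.02434531  0.01886224 -0.41712494] [[514.68800684   0.         278.75005003]
 [  0.         514.68800684 204.07142318]
 [  0.           0.           1.        ]]
```

View pics/top0.png

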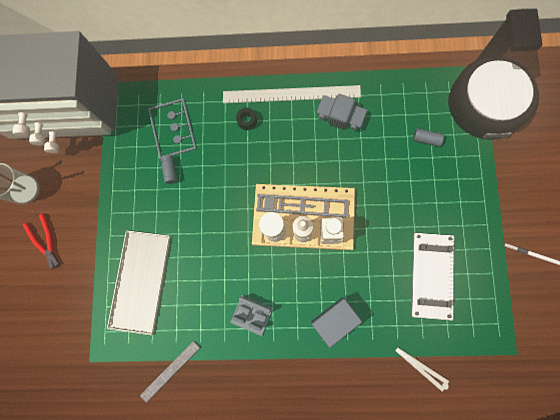

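View pics/side0.png

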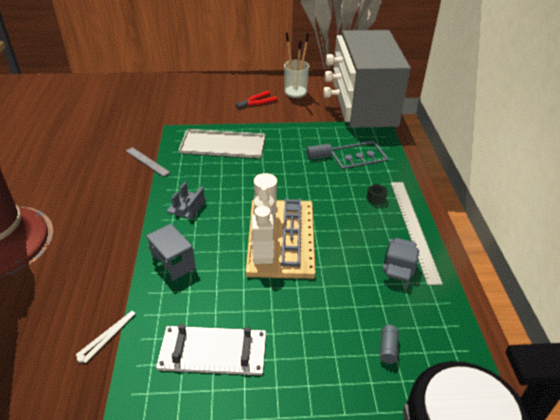

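Top view: jar at (271,226), nozzle bottle (303,228), square bottle (333,230), frame around (302,205), tray (139,282), jig (433,277). Cab at (340,322), seats (252,314). Next I measure from depth.

Run:
```python
from h import *
w=np.load("topw.npy");im=cv2.imread("pics/top0.png")
def crop(b,k): x0,y0,x1,y1=b; return cv2.resize(im[y0:y1,x0:x1],None,fx=k,fy=k,interpolation=cv2.INTER_CUBIC)
a=crop((245,175,365,260),6)
cv2.imwrite("pics/org.png",a)
b=np.hstack([crop((100,222,180,342),5),crop((400,222,475,342),5)]);cv2.imwrite("pics/tj.png",b)
def reg(b,zlo,zhi,nm,er=0):
    x0,y0,x1,y1=b; p=w[y0:y1,x0:x1];m=(p[...,2]>zlo)&(p[...,2]<zhi)
    m=m.astype(np.uint8)
    n,l,st,c=cv2.connectedComponentsWithStats(m)
    for i in range(1,n):
        if st[i,4]<25: continue
        q=p[l==i]; r=cv2.minAreaRect((q[:,:2]*1000).astype(np.float32))
        print(nm,st[i,4],"ctr",np.round(r[0],1),"size",np.round(r[1],1),"ang",round(r[2],1),"z",np.round(np.nanpercentile(q[:,2],[5,50,95])*1000,1),"px",c[i]+[x0,y0])
O=(245,175,365,260)
reg(O,.095,.14,"bot>95");reg(O,.115,.14,"cap");reg(O,.019,.035,"frame");reg(O,.007,.14,"org")
reg((95,220,185,345),.006,.02,"trayrim");reg((95,220,185,345),.0015,.02,"tray")
reg((400,222,475,342),.004,.05,"jig");reg((400,222,475,342),.014,.05,"cradle")
reg((305,290,375,350),.01,.1,"cab");reg((225,285,280,340),.008,.1,"seat");reg((310,85,375,135),.008,.1,"hood")
print("mat z",np.nanmedian(w[280:300,190:220,2]))
s=arm.state();print(R.from_quat(s["ee_rot"]).as_matrix().round(3))
```

```text
bot>95 466 ctr [549.7  41.1] size [44.6 44.4] ang 60.7 z [102.8 105.3 107.8] px [270.82832618 223.66523605]
bot>95 346 ctr [544.2 -17.1] size [37.7 37.4] ang 87.6 z [ 99.8 106.2 132.6] px [302.36127168 225.7716763 ]
bot>95 453 ctr [539.9 -74.2] size [39.5 40.7] ang 88.1 z [ 98.1 102.7 127. ] px [332.20971302 227.48565121]
cap 191 ctr [540.  -73.3] size [25.4 26.8] ang 88.7 z [122.4 125.4 127.6] px [332.96335079 225.51832461]
cap 88 ctr [545.1 -18.1] size [16.6 18.7] ang 88.3 z [116.2 124.6 134.3] px [302.43181818 224.29545455]
frame 907 ctr [601.1 -16.8] size [189.3  36.8] ang 83.9 z [20.6 24.5 27.4] px [297.44432194 204.3660419 ]
org 5608 ctr [580.2 -19.8] size [210.2 131.2] ang 85.5 z [ 11.5  15.7 114. ] px [303.69133381 214.19775321]
trayrim 494 ctr [452.8 328.8] size [ 97.8 206. ] ang 81.5 z [ 6.3  8.6 11.1] px [137.58502024 282.93724696]
tray 3300 ctr [455.4 330.2] size [110.9 215.9] ang 81.6 z [1.7 3.1 9.2] px [138.53848485 281.40212121]
jig 3353 ctr [ 450.  -279.4] size [ 81.4 169.9] ang 84.2 z [ 5.4  7.9 19.3] px [432.65344468 275.74828512]
cradle 213 ctr [ 504.8 -284.9] size [62.5 12.6] ang 84.2 z [14.9 18.2 29. ] px [435.30516432 247.46478873]
cradle 208 ctr [ 395.5 -273.2] size [61.8 11.9] ang 83.9 z [15.3 18.4 28.9] px [434.68269231 302.61057692]
cab 1350 ctr [364.6 -76.3] size [56.2 79.9] ang 35.9 z [57.  61.1 63.4] px [335.82666667 321.58666667]
seat 199 ctr [401.9  82.5] size [67.6 10.1] ang 66.4 z [16.5 35.1 38.1] px [254.71356784 303.32663317]
seat 209 ctr [380.3 111.7] size [26.1 34.7] ang 67.0 z [13.1 17.  42.1] px [241.24401914 313.58851675]
seat 225 ctr [371.   76.2] size [25.7 33.4] ang 67.3 z [13.5 17.5 43.3] px [257.85333333 319.75111111]
hood 1204 ctr [ 803.8 -108.5] size [101.8  59.4] ang 67.6 z [23.4 30.8 47.1] px [341.08637874 111.00083056]
mat z -0.0002614523912493061
[[ 0.974  0.226 -0.001]
 [ 0.226 -0.974  0.002]
 [-0.    -0.002 -1.   ]]
```

View pics/org.png

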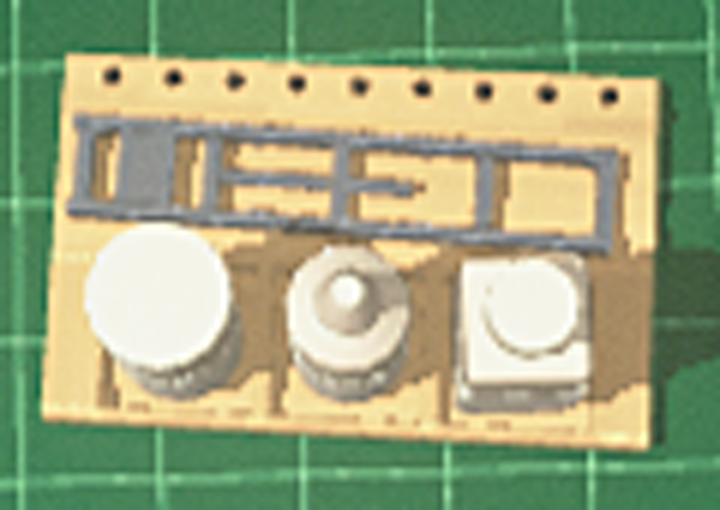

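View pics/tj.png

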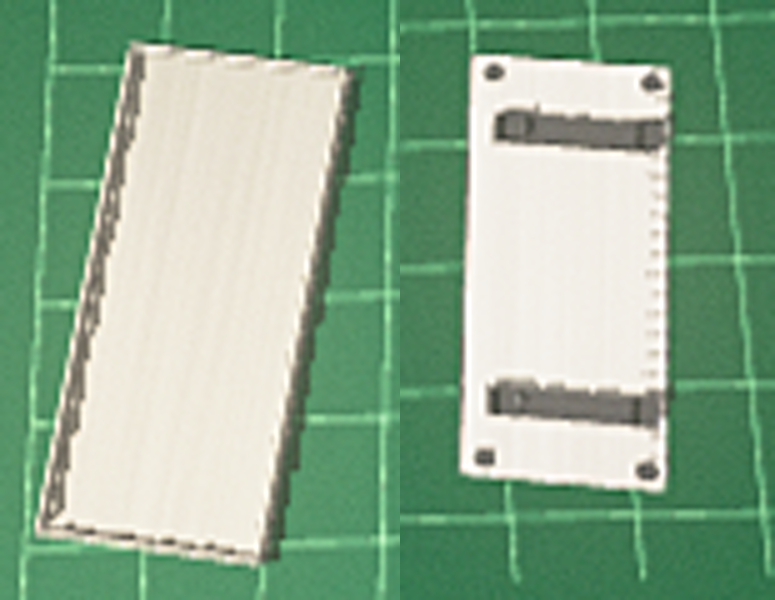

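Everything matches the given sizes: organiser (580,-20) yaw -4.5°, tray (453,329) yaw -8.5°, jig (450,-279) yaw -6°, frame (601,-17). The bottles sit on their computed bay centres. First move: the nozzle bottle.

```bash
cat > g.py <<'E'
import sys
from h import *
# usage: g.py x y z yaw(mm,deg of tool x): twist first, then shifts in the tool axes after that twist
x,y,z,yaw=map(float,sys.argv[1:5]); s=arm.state(); p=s["position"]*1000
m=R.from_quat(s["ee_rot"]).as_matrix(); y0=np.degrees(np.arctan2(m[1,0],m[0,0]))
tw=-((yaw-y0+180)%360-180); c,sn=np.cos(np.radians(yaw)),np.sin(np.radians(yaw)); d=np.array([x,y])-p[:2]
print("t %.1f pos %s yaw %.1f tilt %.1f w %.1f gf %.1f F %s"%(s["t"],p.round(1),y0,np.degrees(np.arccos(-m[2,2])),s["gripper_width"]*1e3,s["gripper_force"],s["contact_force"].round(1)))
print("twist %.1f then x %.1f y %.1f z %.1f"%(tw,d@[c,sn],d@[sn,-c],p[2]-z))
E
python3 g.py 544.5 -17 230 85.5
python3 -m inch '[{"twist":-10.4},{"twist":-10.4},{"twist":-10.4},{"twist":-10.4},{"twist":-10.4}]' 70 10
python3 -m inch '[{"twist":-10.3},{"twist":-10.2}]'
python3 g.py 544.5 -17 230 85.5
```

```text
t 0.1 pos [ 146.6 -632.5  228.6] yaw 13.1 tilt 0.1 w 93.1 gf 0.0 F [-0.1 -0.2  0.1]
twist -72.4 then x 644.9 y 348.3 z -1.4
t 0.1 pos [ 146.6 -632.5  228.6] yaw 13.1 tilt 0.1 w 93.1 gf 0.0 F [-0.1 -0.2  0.1]
twist -72.4 then x 644.9 y 348.3 z -1.4schema error: expected keys x, y, z, twist
schema error: expected keys x, y, z, twist
```

```bash
python3 -m inch '[{"x":0,"y":0,"z":0,"twist":-10.4},{"x":0,"y":0,"z":0,"twist":-10.4},{"x":0,"y":0,"z":0,"twist":-10.4},{"x":0,"y":0,"z":0,"twist":-10.4},{"x":0,"y":0,"z":0,"twist":-10.4}]' 70 10
python3 -m inch '[{"x":0,"y":0,"z":0,"twist":-10.2},{"x":0,"y":0,"z":0,"twist":-10.2},{"x":50,"y":27,"z":0,"twist":0},{"x":50,"y":27,"z":0,"twist":0},{"x":50,"y":27,"z":0,"twist":0}]'
python3 -m inch '[{"x":50,"y":27,"z":0,"twist":0},{"x":50,"y":27,"z":0,"twist":0},{"x":50,"y":27,"z":0,"twist":0},{"x":50,"y":27,"z":0,"twist":0},{"x":50,"y":27,"z":0,"twist":0}]'
python3 -m inch '[{"x":50,"y":27,"z":0,"twist":0},{"x":50,"y":27,"z":0,"twist":0},{"x":50,"y":27,"z":0,"twist":0},{"x":50,"y":27,"z":0,"twist":0},{"x":45,"y":24,"z":0,"twist":0}]'
python3 g.py 544.5 -17 72 85.5
```

```text
t: 0.72
position: [0.1466, -0.6328, 0.229]
ee_rot: [0.842, 0.54, 0.0, -0.001]
contact_force: [0.1, -0.1, -0.2]
gripper_width: 0.07
gripper_force: 0.0
t: 1.35
position: [0.2401, -0.4883, 0.2292]
ee_rot: [0.735, 0.678, 0.0, -0.0]
contact_force: [0.5, 0.1, -0.2]
gripper_width: 0.0702
gripper_force: 0.0
t: 1.98
position: [0.3944, -0.25, 0.2296]
ee_rot: [0.735, 0.678, -0.0, -0.0]
contact_force: [0.7, -0.4, 0.5]
gripper_width: 0.0702
gripper_force: 0.0
t: 2.6
position: [0.5455, -0.016, 0.2293]
ee_rot: [0.734, 0.679, -0.0, -0.0]
contact_force: [1.4, -1.0, 0.1]
gripper_width: 0.07
gripper_force: 0.0
t 2.6 pos [545.5 -16.  229.3] yaw 85.5 tilt 0.0 w 70.0 gf 0.0 F [ 1.4 -1.   0.1]
twist -0.0 then x -1.1 y -0.9 z 157.3
```

```bash
python3 -m inch '[{"x":-1,"y":-1,"z":0,"twist":0},{"x":0,"y":0,"z":40,"twist":0},{"x":0,"y":0,"z":40,"twist":0},{"x":0,"y":0,"z":40,"twist":0},{"x":0,"y":0,"z":37,"twist":0}]'
python3 -m inch '[{"x":0,"y":0,"z":0,"twist":0},{"x":0,"y":0,"z":0,"twist":0}]'
python3 g.py 544.5 -17 72 85.5
python3 -m inch '[{"x":0,"y":0,"z":0,"twist":0},{"x":0,"y":0,"z":0,"twist":0},{"x":0,"y":0,"z":0,"twist":0},{"x":0,"y":0,"z":0,"twist":0}]' 30 15
python3 g.py 544.5 -17 72 85.5
```

```text
t: 3.22
position: [0.5428, -0.0205, 0.0712]
ee_rot: [0.735, 0.678, -0.001, -0.0]
contact_force: [0.4, -0.2, -0.1]
gripper_width: 0.07
gripper_force: 0.0
t: 3.48
position: [0.5444, -0.0192, 0.0737]
ee_rot: [0.735, 0.678, 0.001, 0.001]
contact_force: [-0.3, -0.0, -0.1]
gripper_width: 0.0701
gripper_force: 0.0
t 3.5 pos [544.4 -19.2  73.7] yaw 85.4 tilt 0.1 w 70.1 gf 0.0 F [-0.3 -0.  -0.1]
twist -0.1 then x 2.2 y -0.1 z 1.7
t: 3.98
position: [0.544, -0.0187, 0.0731]
ee_rot: [0.735, 0.679, 0.0, 0.0]
contact_force: [-0.7, -0.3, 2.6]
gripper_width: 0.0395
gripper_force: 15.0
t 4.0 pos [544.  -18.7  73.1] yaw 85.5 tilt 0.0 w 39.5 gf 15.0 F [-0.7 -0.3  2.6]
twist -0.0 then x 1.7 y 0.4 z 1.1
```

```bash
python3 -m inch '[{"x":0,"y":0,"z":-20,"twist":0},{"x":0,"y":0,"z":-35,"twist":0},{"x":0,"y":0,"z":-35,"twist":0},{"x":0,"y":0,"z":-30,"twist":-5},{"x":0,"y":0,"z":0,"twist":-9}]'
python3 -m inch '[{"x":0,"y":0,"z":0,"twist":-9},{"x":0,"y":0,"z":0,"twist":-9},{"x":0,"y":0,"z":0,"twist":-9},{"x":0,"y":0,"z":0,"twist":-9},{"x":0,"y":0,"z":0,"twist":-9}]'
python3 -m inch '[{"x":0,"y":0,"z":0,"twist":-9},{"x":0,"y":0,"z":0,"twist":-9},{"x":0,"y":0,"z":0,"twist":-9},{"x":0,"y":0,"z":0,"twist":0}]'
python3 g.py 391.5 338 72.5 171.5
```

```text
t: 4.6
position: [0.5452, -0.0183, 0.1952]
ee_rot: [0.645, 0.765, 0.002, 0.002]
contact_force: [-0.2, -0.5, -1.8]
gripper_width: 0.0399
gripper_force: 15.0
t: 5.22
position: [0.5433, -0.0189, 0.1923]
ee_rot: [0.303, 0.953, -0.0, -0.0]
contact_force: [0.7, 0.4, -0.5]
gripper_width: 0.0395
gripper_force: 15.0
t: 5.72
position: [0.5434, -0.019, 0.1922]
ee_rot: [0.076, 0.997, 0.0, -0.001]
contact_force: [0.0, 0.2, 0.0]
gripper_width: 0.0401
gripper_force: 15.0
t 5.7 pos [543.4 -19.  192.2] yaw 171.3 tilt 0.1 w 40.1 gf 15.0 F [0.  0.2 0. ]
twist -0.2 then x 203.0 y 330.6 z 119.7
```

```bash
python3 -m inch '[{"x":10,"y":15,"z":0,"twist":0},{"x":20,"y":33,"z":0,"twist":0},{"x":20,"y":33,"z":0,"twist":0},{"x":20,"y":33,"z":0,"twist":0},{"x":23,"y":37,"z":0,"twist":0}]'
python3 -m inch '[{"x":23,"y":37,"z":0,"twist":0},{"x":23,"y":37,"z":0,"twist":0},{"x":23,"y":37,"z":0,"twist":0},{"x":20,"y":33,"z":0,"twist":0},{"x":14,"y":24,"z":0,"twist":0}]'
python3 -m inch '[{"x":7,"y":11.5,"z":0,"twist":0},{"x":0,"y":0,"z":20,"twist":0},{"x":0,"y":0,"z":35,"twist":0},{"x":0,"y":0,"z":35,"twist":0},{"x":0,"y":0,"z":10,"twist":0}]'
python3 -m inch '[{"x":0,"y":0,"z":0,"twist":0},{"x":0,"y":0,"z":0,"twist":0}]'
python3 g.py 391.5 338 72.5 171.5
```

```text
t: 6.35
position: [0.4728, 0.1465, 0.1929]
ee_rot: [0.075, 0.997, 0.0, 0.0]
contact_force: [0.6, 0.6, -1.3]
gripper_width: 0.0399
gripper_force: 15.0
t: 6.98
position: [0.3946, 0.3286, 0.1932]
ee_rot: [0.073, 0.997, 0.001, -0.0]
contact_force: [0.1, 0.2, -1.0]
gripper_width: 0.04
gripper_force: 15.0
t: 7.6
position: [0.3913, 0.3367, 0.091]
ee_rot: [0.075, 0.997, -0.002, -0.001]
contact_force: [1.0, 0.1, -0.3]
gripper_width: 0.0398
gripper_force: 15.0
t: 7.85
position: [0.3927, 0.3391, 0.094]
ee_rot: [0.075, 0.997, 0.001, 0.001]
contact_force: [0.2, -0.3, -1.1]
gripper_width: 0.0399
gripper_force: 15.0
t 7.8 pos [392.7 339.1  94. ] yaw 171.4 tilt 0.2 w 39.9 gf 15.0 F [ 0.2 -0.3 -1.1]
twist -0.1 then x 1.0 y -1.3 z 21.5
```

```bash
python3 -m inch '[{"x":0,"y":0,"z":12,"twist":0},{"x":0,"y":0,"z":6,"twist":0},{"x":0,"y":0,"z":3,"twist":0},{"x":0,"y":0,"z":0,"twist":0},{"x":0,"y":0,"z":0,"twist":0}]'
python3 g.py 391.5 338 72.5 171.5
python3 -m inch '[{"x":0,"y":0,"z":0,"twist":0},{"x":0,"y":0,"z":0,"twist":0},{"x":0,"y":0,"z":0,"twist":0}]' 65
python3 -m inch '[{"x":0,"y":0,"z":-20,"twist":0},{"x":0,"y":0,"z":-40,"twist":0},{"x":0,"y":0,"z":-40,"twist":0},{"x":0,"y":0,"z":-25,"twist":9},{"x":0,"y":0,"z":0,"twist":10}]'
python3 -m inch '[{"x":0,"y":0,"z":0,"twist":10},{"x":0,"y":0,"z":0,"twist":10},{"x":0,"y":0,"z":0,"twist":10},{"x":0,"y":0,"z":0,"twist":10},{"x":0,"y":0,"z":0,"twist":10}]'
python3 -m inch '[{"x":0,"y":0,"z":0,"twist":10},{"x":0,"y":0,"z":0,"twist":7},{"x":0,"y":0,"z":0,"twist":0}]'
python3 g.py 549.8 41 57 85.5
python3 -c "
from h import *;grab('side','s1')"
```

```text
t: 8.48
position: [0.392, 0.3378, 0.072]
ee_rot: [0.075, 0.997, -0.001, 0.0]
contact_force: [-1.5, -2.7, 4.8]
gripper_width: 0.0394
gripper_force: 15.0
t 8.5 pos [392.  337.8  72. ] yaw 171.4 tilt 0.1 w 39.4 gf 15.0 F [-1.5 -2.7  4.8]
twist -0.1 then x 0.5 y 0.1 z -0.5
t: 8.85
position: [0.3922, 0.3386, 0.0716]
ee_rot: [0.075, 0.997, 0.0, -0.0]
contact_force: [-0.6, -0.3, -0.7]
gripper_width: 0.0632
gripper_force: 0.0
t: 9.48
position: [0.3928, 0.3396, 0.1988]
ee_rot: [0.241, 0.971, 0.002, 0.001]
contact_force: [0.5, -0.6, -0.4]
gripper_width: 0.0648
gripper_force: 0.0
t: 10.1
position: [0.392, 0.3384, 0.1966]
ee_rot: [0.628, 0.778, 0.0, -0.0]
contact_force: [-0.1, -0.1, -0.3]
gripper_width: 0.065
gripper_force: 0.0
t: 10.48
position: [0.3919, 0.3385, 0.1967]
ee_rot: [0.734, 0.679, 0.0, 0.0]
contact_force: [-0.3, -0.2, 0.5]
gripper_width: 0.065
gripper_force: 0.0
t 10.5 pos [391.9 338.5 196.7] yaw 85.6 tilt 0.0 w 65.0 gf 0.0 F [-0.3 -0.2  0.5]
twist 0.1 then x -284.2 y 180.8 z 139.7
```

View pics/s1.png

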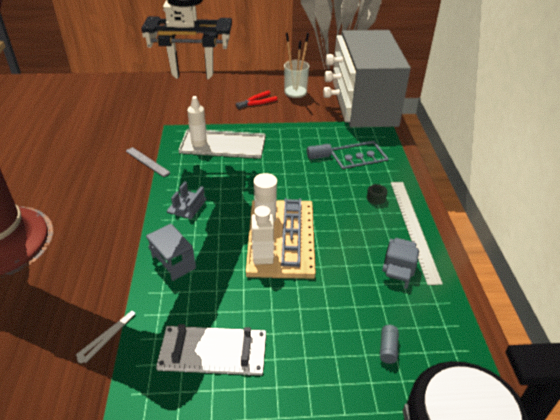

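The nozzle bottle stands upright in the tray at (197,130). Next the jar.

```bash
python3 -m inch '[{"x":-48,"y":31,"z":0,"twist":0},{"x":-48,"y":31,"z":0,"twist":0},{"x":-48,"y":31,"z":0,"twist":0},{"x":-48,"y":31,"z":0,"twist":0},{"x":-48,"y":31,"z":0,"twist":0}]' 75
python3 -m inch '[{"x":-44,"y":26,"z":0,"twist":0},{"x":0,"y":0,"z":0,"twist":0},{"x":0,"y":0,"z":0,"twist":0}]'
python3 g.py 549.8 41 57 85.5
```

```text
t: 11.15
position: [0.5285, 0.0851, 0.1967]
ee_rot: [0.734, 0.679, 0.0, -0.0]
contact_force: [1.1, 0.6, -0.5]
gripper_width: 0.0752
gripper_force: 0.0
t: 11.52
position: [0.5496, 0.0416, 0.1965]
ee_rot: [0.734, 0.679, 0.0, -0.001]
contact_force: [-0.2, 1.4, 0.6]
gripper_width: 0.0753
gripper_force: 0.0
t 11.5 pos [549.6  41.6 196.5] yaw 85.5 tilt 0.1 w 75.3 gf 0.0 F [-0.2  1.4  0.6]
twist 0.0 then x -0.6 y 0.2 z 139.5
```

```bash
python3 -m inch '[{"x":0,"y":0,"z":40,"twist":0},{"x":0,"y":0,"z":50,"twist":0},{"x":0,"y":0,"z":35,"twist":0},{"x":0,"y":0,"z":14,"twist":0},{"x":0,"y":0,"z":0,"twist":0}]'
python3 -m inch '[{"x":0,"y":0,"z":0,"twist":0},{"x":0,"y":0,"z":0,"twist":0},{"x":0,"y":0,"z":0,"twist":0},{"x":0,"y":0,"z":0,"twist":0},{"x":0,"y":0,"z":0,"twist":0}]' 35 15
python3 g.py 549.8 41 57 85.5
python3 -m inch '[{"x":0,"y":0,"z":-20,"twist":0},{"x":0,"y":0,"z":-30,"twist":0},{"x":0,"y":0,"z":-20,"twist":-5},{"x":0,"y":0,"z":0,"twist":-9},{"x":0,"y":0,"z":0,"twist":-9}]'
python3 -m inch '[{"x":0,"y":0,"z":0,"twist":-9},{"x":0,"y":0,"z":0,"twist":-9},{"x":0,"y":0,"z":0,"twist":-9},{"x":0,"y":0,"z":0,"twist":-9},{"x":0,"y":0,"z":0,"twist":-9}]'
python3 -m inch '[{"x":0,"y":0,"z":0,"twist":-9},{"x":0,"y":0,"z":0,"twist":-9},{"x":0,"y":0,"z":0,"twist":0}]'
python3 g.py 452.8 328.8 56 171.5
```

```text
t: 12.15
position: [0.5497, 0.0423, 0.0576]
ee_rot: [0.734, 0.679, -0.0, -0.001]
contact_force: [0.3, -0.6, 0.8]
gripper_width: 0.075
gripper_force: 0.0
t: 12.78
position: [0.5501, 0.0408, 0.0583]
ee_rot: [0.735, 0.678, 0.0, 0.0]
contact_force: [-1.8, -0.4, 5.8]
gripper_width: 0.046
gripper_force: 15.0
t 12.8 pos [550.1  40.8  58.3] yaw 85.5 tilt 0.0 w 46.0 gf 15.0 F [-1.8 -0.4  5.8]
twist -0.0 then x 0.1 y -0.3 z 1.3
t: 13.4
position: [0.5498, 0.0406, 0.1275]
ee_rot: [0.583, 0.813, -0.0, -0.0]
contact_force: [-0.7, -0.2, -2.1]
gripper_width: 0.0455
gripper_force: 15.0
t: 14.02
position: [0.5497, 0.0405, 0.127]
ee_rot: [0.227, 0.974, -0.0, -0.0]
contact_force: [0.0, 0.8, -1.8]
gripper_width: 0.0456
gripper_force: 15.0
t: 14.4
position: [0.5497, 0.0403, 0.1269]
ee_rot: [0.076, 0.997, 0.0, -0.001]
contact_force: [-0.1, 0.2, -1.5]
gripper_width: 0.0455
gripper_force: 15.0
t 14.4 pos [549.7  40.3 126.9] yaw 171.3 tilt 0.1 w 45.5 gf 15.0 F [-0.1  0.2 -1.5]
twist -0.2 then x 138.5 y 271.0 z 70.9
```

```bash
python3 -m inch '[{"x":10,"y":18,"z":0,"twist":0},{"x":18,"y":35,"z":0,"twist":0},{"x":20,"y":40,"z":0,"twist":0},{"x":20,"y":40,"z":0,"twist":0},{"x":20,"y":40,"z":0,"twist":0}]'
python3 -m inch '[{"x":20,"y":40,"z":0,"twist":0},{"x":16,"y":30,"z":0,"twist":0},{"x":10,"y":20,"z":0,"twist":0},{"x":4.5,"y":8,"z":0,"twist":0},{"x":0,"y":0,"z":15,"twist":0}]'
python3 -m inch '[{"x":0,"y":0,"z":30,"twist":0},{"x":0,"y":0,"z":15,"twist":0},{"x":0,"y":0,"z":6,"twist":0},{"x":0,"y":0,"z":3.5,"twist":0},{"x":0,"y":0,"z":0,"twist":0}]'
python3 g.py 452.8 328.8 57 171.5
python3 -m inch '[{"x":0,"y":0,"z":0,"twist":0},{"x":0,"y":0,"z":0,"twist":0},{"x":0,"y":0,"z":0,"twist":0}]' 70
python3 g.py 452.8 328.8 57 171.5
python3 -m inch '[{"x":0,"y":0,"z":-20,"twist":0},{"x":0,"y":0,"z":-40,"twist":0},{"x":0,"y":0,"z":-50,"twist":0},{"x":0,"y":0,"z":-30,"twist":9},{"x":0,"y":0,"z":0,"twist":10}]'
python3 -m inch '[{"x":0,"y":0,"z":0,"twist":10},{"x":0,"y":0,"z":0,"twist":10},{"x":0,"y":0,"z":0,"twist":10},{"x":0,"y":0,"z":0,"twist":10},{"x":0,"y":0,"z":0,"twist":10}]'
python3 -m inch '[{"x":0,"y":0,"z":0,"twist":10},{"x":0,"y":0,"z":0,"twist":4},{"x":0,"y":0,"z":0,"twist":0}]'
python3 g.py 540.3 -74.5 67 88
```

```text
t: 15.02
position: [0.4883, 0.2261, 0.1275]
ee_rot: [0.076, 0.997, -0.0, 0.0]
contact_force: [0.8, 0.5, -1.9]
gripper_width: 0.0458
gripper_force: 15.0
t: 15.65
position: [0.4538, 0.3301, 0.1129]
ee_rot: [0.075, 0.997, 0.001, 0.001]
contact_force: [-0.5, -0.7, -1.9]
gripper_width: 0.0456
gripper_force: 15.0
t: 16.27
position: [0.4537, 0.3296, 0.0586]
ee_rot: [0.075, 0.997, 0.0, 0.0]
contact_force: [0.1, 0.1, -1.6]
gripper_width: 0.0457
gripper_force: 15.0
t 16.3 pos [453.7 329.6  58.6] yaw 171.4 tilt 0.1 w 45.7 gf 15.0 F [ 0.1  0.1 -1.6]
twist -0.1 then x 0.7 y -0.9 z 1.6
t: 16.65
position: [0.4535, 0.3297, 0.0587]
ee_rot: [0.074, 0.997, 0.0, 0.0]
contact_force: [0.4, -0.5, 0.2]
gripper_width: 0.0684
gripper_force: 0.0
t 16.6 pos [453.5 329.7  58.7] yaw 171.5 tilt 0.1 w 68.4 gf 0.0 F [ 0.4 -0.5  0.2]
twist -0.0 then x 0.6 y -1.0 z 1.7
t: 17.27
position: [0.4542, 0.331, 0.2013]
ee_rot: [0.241, 0.971, 0.003, 0.002]
contact_force: [0.4, -0.0, -0.7]
gripper_width: 0.0699
gripper_force: 0.0
t: 17.9
position: [0.4531, 0.3295, 0.1984]
ee_rot: [0.628, 0.778, 0.0, -0.0]
contact_force: [-0.4, -0.5, -0.1]
gripper_width: 0.0699
gripper_force: 0.0
t: 18.27
position: [0.4531, 0.3296, 0.1984]
ee_rot: [0.716, 0.698, 0.0, 0.0]
contact_force: [1.0, -0.4, 0.0]
gripper_width: 0.0702
gripper_force: 0.0
t 18.3 pos [453.1 329.6 198.4] yaw 88.5 tilt 0.0 w 70.2 gf 0.0 F [ 1.  -0.4  0. ]
twist 0.5 then x -400.8 y 101.2 z 131.4
```

```bash
python3 -m inch '[{"x":-50,"y":12.5,"z":0,"twist":0.5},{"x":-50,"y":12.5,"z":0,"twist":0},{"x":-50,"y":12.5,"z":0,"twist":0},{"x":-50,"y":12.5,"z":0,"twist":0},{"x":-50,"y":12.5,"z":0,"twist":0}]'
python3 -m inch '[{"x":-50,"y":12.5,"z":0,"twist":0},{"x":-50,"y":12.5,"z":0,"twist":0},{"x":-40,"y":11,"z":0,"twist":0},{"x":-10,"y":3,"z":0,"twist":0},{"x":0,"y":0,"z":0,"twist":0}]'
python3 g.py 540.3 -74.5 67 88
python3 -c "
from h import *
f,w=grab('top')
im=f['color']
a=cv2.resize(im[210:345,95:185],None,fx=4,fy=4);b=cv2.resize(im[185:275,300:390],None,fx=6,fy=6)
cv2.imwrite('pics/t2.png',np.hstack([a,b]))if a.shape[0]==b.shape[0] else cv2.imwrite('pics/t2.png',a)"
```

```text
t: 18.9
position: [0.5076, 0.0759, 0.1984]
ee_rot: [0.719, 0.695, 0.0, 0.0]
contact_force: [1.4, 0.3, -0.7]
gripper_width: 0.07
gripper_force: 0.0
t: 19.52
position: [0.5408, -0.0734, 0.1981]
ee_rot: [0.72, 0.694, 0.0, -0.0]
contact_force: [-0.1, 0.2, 0.3]
gripper_width: 0.0698
gripper_force: 0.0
t 19.5 pos [540.8 -73.4 198.1] yaw 88.0 tilt 0.1 w 69.8 gf 0.0 F [-0.1  0.2  0.3]
twist -0.0 then x -1.1 y -0.5 z 131.1
```

View pics/t2.png

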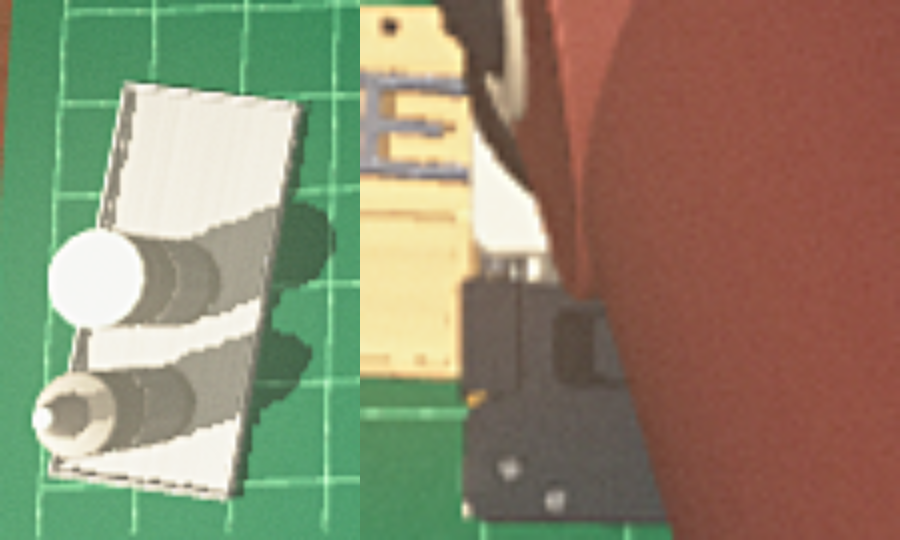

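The jar (97,278) and nozzle bottle (75,415) stand in the tray, perspective lean only. Now the square bottle.

```bash
python3 -m inch '[{"x":-1,"y":0,"z":30,"twist":0},{"x":0,"y":0,"z":50,"twist":0},{"x":0,"y":0,"z":35,"twist":0},{"x":0,"y":0,"z":16,"twist":0},{"x":0,"y":0,"z":0,"twist":0}]'
python3 -m inch '[{"x":0,"y":0,"z":0,"twist":0},{"x":0,"y":0,"z":0,"twist":0},{"x":0,"y":0,"z":0,"twist":0},{"x":0,"y":0,"z":0,"twist":0},{"x":0,"y":0,"z":0,"twist":0}]' 30 15
python3 g.py 540.3 -74.5 67 88
python3 -m inch '[{"x":0,"y":0,"z":-20,"twist":0},{"x":0,"y":0,"z":-30,"twist":0},{"x":0,"y":0,"z":-30,"twist":-5},{"x":0,"y":0,"z":0,"twist":-9},{"x":0,"y":0,"z":0,"twist":-9}]'
python3 -m inch '[{"x":0,"y":0,"z":0,"twist":-9},{"x":0,"y":0,"z":0,"twist":-9},{"x":0,"y":0,"z":0,"twist":-9},{"x":0,"y":0,"z":0,"twist":-9},{"x":0,"y":0,"z":0,"twist":-9}]'
python3 -m inch '[{"x":0,"y":0,"z":0,"twist":-9},{"x":0,"y":0,"z":0,"twist":-6.5},{"x":0,"y":0,"z":0,"twist":0}]'
python3 g.py 514.1 319.6 66 171.5
```

```text
t: 20.2
position: [0.5407, -0.0732, 0.0669]
ee_rot: [0.719, 0.695, -0.0, -0.001]
contact_force: [0.4, 0.5, -0.4]
gripper_width: 0.0697
gripper_force: 0.0
t: 20.82
position: [0.5409, -0.075, 0.0678]
ee_rot: [0.72, 0.694, -0.0, 0.0]
contact_force: [-1.3, -0.5, 5.4]
gripper_width: 0.0401
gripper_force: 14.9
t 20.8 pos [540.9 -75.   67.8] yaw 87.9 tilt 0.0 w 40.1 gf 14.9 F [-1.3 -0.5  5.4]
twist -0.1 then x 0.5 y -0.6 z 0.8
t: 21.45
position: [0.5409, -0.075, 0.1473]
ee_rot: [0.565, 0.825, 0.0, 0.0]
contact_force: [-0.5, -0.2, -2.2]
gripper_width: 0.0402
gripper_force: 14.9
t: 22.08
position: [0.5407, -0.075, 0.1466]
ee_rot: [0.206, 0.979, 0.0, -0.0]
contact_force: [-0.3, 0.1, -1.8]
gripper_width: 0.0403
gripper_force: 14.9
t: 22.45
position: [0.5406, -0.0751, 0.1465]
ee_rot: [0.075, 0.997, 0.0, -0.0]
contact_force: [0.0, -0.9, -1.3]
gripper_width: 0.04
gripper_force: 14.9
t 22.4 pos [540.6 -75.1 146.5] yaw 171.4 tilt 0.1 w 40.0 gf 14.9 F [ 0.  -0.9 -1.3]
twist -0.1 then x 84.6 y 386.5 z 80.5
```

```bash
python3 -m inch '[{"x":3,"y":15,"z":0,"twist":0},{"x":8,"y":35,"z":0,"twist":0},{"x":10,"y":45,"z":0,"twist":0},{"x":10,"y":45,"z":0,"twist":0},{"x":10,"y":45,"z":0,"twist":0}]'
python3 -m inch '[{"x":10,"y":45,"z":0,"twist":0},{"x":10,"y":45,"z":0,"twist":0},{"x":9,"y":45,"z":0,"twist":0},{"x":8,"y":35,"z":0,"twist":0},{"x":4,"y":22,"z":0,"twist":0}]'
python3 -m inch '[{"x":2,"y":9,"z":0,"twist":0},{"x":0,"y":0,"z":20,"twist":0},{"x":0,"y":0,"z":30,"twist":0},{"x":0,"y":0,"z":17,"twist":0},{"x":0,"y":0,"z":6,"twist":0}]'
python3 -m inch '[{"x":0,"y":0,"z":4,"twist":0},{"x":0,"y":0,"z":2,"twist":0},{"x":0,"y":0,"z":0,"twist":0}]'
python3 g.py 514.1 319.6 67 171.5
```

```text
t: 23.08
position: [0.5272, 0.1171, 0.1474]
ee_rot: [0.075, 0.997, 0.0, 0.0]
contact_force: [0.6, 0.1, -0.6]
gripper_width: 0.0403
gripper_force: 14.9
t: 23.7
position: [0.5138, 0.3143, 0.1475]
ee_rot: [0.073, 0.997, 0.001, -0.0]
contact_force: [-0.6, -0.2, -0.8]
gripper_width: 0.04
gripper_force: 14.9
t: 24.32
position: [0.5149, 0.3187, 0.0732]
ee_rot: [0.075, 0.997, -0.001, -0.001]
contact_force: [-0.4, -0.3, -1.2]
gripper_width: 0.0401
gripper_force: 14.9
t: 24.7
position: [0.5155, 0.3195, 0.0687]
ee_rot: [0.075, 0.997, 0.0, 0.0]
contact_force: [-0.6, 0.1, -1.5]
gripper_width: 0.0403
gripper_force: 14.9
t 24.7 pos [515.5 319.5  68.7] yaw 171.4 tilt 0.1 w 40.3 gf 14.9 F [-0.6  0.1 -1.5]
twist -0.1 then x 1.4 y -0.1 z 1.7
```

```bash
python3 -m inch '[{"x":0,"y":0,"z":1.5,"twist":0},{"x":0,"y":0,"z":0,"twist":0}]'
python3 g.py 514.1 319.6 67 171.5
python3 -m inch '[{"x":0,"y":0,"z":0,"twist":0},{"x":0,"y":0,"z":0,"twist":0},{"x":0,"y":0,"z":0,"twist":0}]' 62
python3 -m inch '[{"x":0,"y":0,"z":-20,"twist":0},{"x":0,"y":0,"z":-40,"twist":0},{"x":0,"y":0,"z":-50,"twist":0},{"x":0,"y":0,"z":-10,"twist":9},{"x":0,"y":0,"z":0,"twist":10}]'
python3 -m inch '[{"x":0,"y":0,"z":0,"twist":10},{"x":0,"y":0,"z":0,"twist":10},{"x":0,"y":0,"z":0,"twist":10},{"x":0,"y":0,"z":0,"twist":10},{"x":0,"y":0,"z":0,"twist":10}]'
python3 -m inch '[{"x":0,"y":0,"z":0,"twist":10},{"x":0,"y":0,"z":0,"twist":8.5},{"x":0,"y":0,"z":0,"twist":0}]'
python3 - <<'E'
from h import *
f,w=grab("top")
def reg(b,zlo,zhi,nm):
    x0,y0,x1,y1=b; p=w[y0:y1,x0:x1];m=((p[...,2]>zlo)&(p[...,2]<zhi)).astype(np.uint8)
    n,l,st,c=cv2.connectedComponentsWithStats(m)
    for i in range(1,n):
        if st[i,4]<60: continue
        q=p[l==i]; r=cv2.minAreaRect((q[:,:2]*1000).astype(np.float32))
        print(nm,st[i,4],np.round(r[0],1),np.round(r[1],1),round(r[2],1),np.round(np.nanpercentile(q[:,2],[5,50,95])*1000,1))
reg((245,175,365,260),.019,.035,"frame");reg((95,200,200,345),.09,.14,"bottles")
cv2.imwrite("pics/t3.png",f["color"])
E
python3 g.py 601.1 -16.8 27 83.9
```

```text
t: 24.95
position: [0.5153, 0.3194, 0.0669]
ee_rot: [0.075, 0.997, 0.0, 0.0]
contact_force: [1.2, 0.5, -1.1]
gripper_width: 0.0399
gripper_force: 14.9
t 24.9 pos [515.3 319.4  66.9] yaw 171.5 tilt 0.0 w 39.9 gf 14.9 F [ 1.2  0.5 -1.1]
twist -0.0 then x 1.2 y -0.0 z -0.1
t: 25.32
position: [0.5153, 0.3194, 0.0669]
ee_rot: [0.074, 0.997, 0.0, 0.0]
contact_force: [-0.5, 0.9, 0.5]
gripper_width: 0.0611
gripper_force: 0.0
t: 25.95
position: [0.5158, 0.3204, 0.19]
ee_rot: [0.241, 0.971, 0.002, 0.001]
contact_force: [-0.4, -0.6, -0.1]
gripper_width: 0.0619
gripper_force: 0.0
t: 26.58
position: [0.515, 0.32, 0.1883]
ee_rot: [0.628, 0.778, 0.001, -0.0]
contact_force: [-0.1, 0.5, 0.4]
gripper_width: 0.0619
gripper_force: 0.0
t: 26.95
position: [0.515, 0.3201, 0.1882]
ee_rot: [0.743, 0.67, 0.001, -0.0]
contact_force: [-0.3, -1.2, 0.5]
gripper_width: 0.0621
gripper_force: 0.0
frame 904 [601.1 -16.7] [189.   36.6] 84.0 [20.7 24.5 27.3]
bottles 486 [514.7 317.2] [39.6 39.9] 82.5 [ 95.1 102.1 125.7]
bottles 536 [454.3 327.4] [45.5 45.1] 9.7 [ 94.8 103.9 106.1]
bottles 404 [392.4 335.7] [38.8 38.5] 20.7 [ 93.8 104.4 131.1]
t 27.0 pos [515.  320.  187.9] yaw 84.1 tilt 0.1 w 62.1 gf 0.0 F [-0.3  0.1 -0.3]
twist 0.2 then x -325.7 y 121.3 z 160.9
```

View pics/t3.png

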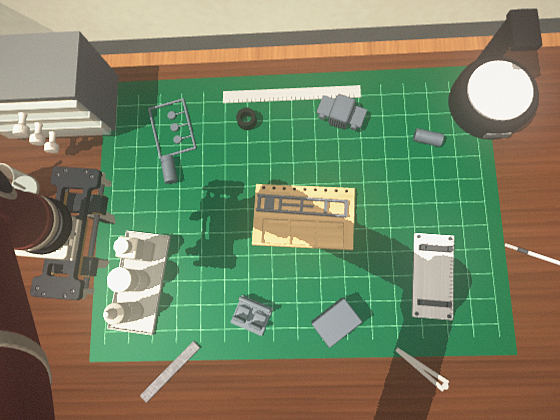

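All three bottles stand in the tray at (127,245), (120,280) and (118,312). The frame is undisturbed and unobstructed. Now the frame.

```bash
python3 -m inch '[{"x":-45,"y":17,"z":0,"twist":0},{"x":-50,"y":18,"z":0,"twist":0},{"x":-50,"y":18,"z":0,"twist":0},{"x":-50,"y":18,"z":0,"twist":0},{"x":-50,"y":18,"z":10,"twist":0}]'
python3 -m inch '[{"x":-50,"y":18,"z":30,"twist":0},{"x":-30,"y":13,"z":30,"twist":0},{"x":0,"y":0,"z":30,"twist":0},{"x":0,"y":0,"z":20,"twist":0},{"x":0,"y":0,"z":0,"twist":0}]'
python3 -m inch '[{"x":0,"y":0,"z":0,"twist":0},{"x":0,"y":0,"z":0,"twist":0}]'
python3 g.py 601.1 -16 27 83.9
```

```text
t: 27.62
position: [0.579, 0.0651, 0.178]
ee_rot: [0.742, 0.67, 0.001, 0.001]
contact_force: [0.4, 0.2, 0.0]
gripper_width: 0.0618
gripper_force: 0.0
t: 28.25
position: [0.5993, -0.0165, 0.0656]
ee_rot: [0.743, 0.669, -0.001, -0.001]
contact_force: [-0.6, 0.8, 0.3]
gripper_width: 0.0623
gripper_force: 0.0
t: 28.5
position: [0.6012, -0.0162, 0.068]
ee_rot: [0.743, 0.669, 0.001, 0.001]
contact_force: [0.4, 0.4, 0.6]
gripper_width: 0.0618
gripper_force: 0.0
t 28.5 pos [601.2 -16.2  68. ] yaw 84.0 tilt 0.1 w 61.8 gf 0.0 F [0.4 0.4 0.6]
twist 0.1 then x 0.2 y -0.1 z 41.0
```

```bash
python3 -m inch '[{"x":0,"y":0,"z":25,"twist":0},{"x":0,"y":0,"z":10,"twist":0},{"x":0,"y":0,"z":5,"twist":0},{"x":0,"y":0,"z":0,"twist":0},{"x":0,"y":0,"z":0,"twist":0}]'
python3 -m inch '[{"x":0,"y":0,"z":1.5,"twist":0},{"x":0,"y":0,"z":0,"twist":0}]'
python3 g.py 601.1 -16 27 83.9
python3 -m inch '[{"x":0,"y":0,"z":0,"twist":0},{"x":0,"y":0,"z":0,"twist":0},{"x":0,"y":0,"z":0,"twist":0},{"x":0,"y":0,"z":0,"twist":0}]' 25 12
python3 g.py 601.1 -16 27 83.9
```

```text
t: 29.12
position: [0.6008, -0.0164, 0.0273]
ee_rot: [0.743, 0.669, 0.001, 0.0]
contact_force: [-0.1, 0.9, 0.2]
gripper_width: 0.0619
gripper_force: 0.0
t: 29.38
position: [0.6006, -0.0165, 0.0254]
ee_rot: [0.743, 0.669, 0.0, 0.0]
contact_force: [-0.3, -0.5, 0.6]
gripper_width: 0.0621
gripper_force: 0.2
t 29.4 pos [600.6 -16.5  25.4] yaw 84.0 tilt 0.0 w 62.1 gf 0.2 F [-0.3 -0.5  0.6]
twist 0.1 then x 0.5 y 0.5 z -1.6
t: 29.88
position: [0.6005, -0.0164, 0.0254]
ee_rot: [0.743, 0.669, 0.0, 0.0]
contact_force: [-0.5, 0.1, 1.9]
gripper_width: 0.0359
gripper_force: 12.5
t 29.9 pos [600.5 -16.4  25.4] yaw 84.0 tilt 0.0 w 35.9 gf 12.5 F [-0.5  0.1  1.9]
twist 0.1 then x 0.5 y 0.6 z -1.6
```

```bash
python3 -m inch '[{"x":0,"y":0,"z":-10,"twist":0},{"x":0,"y":0,"z":-30,"twist":0},{"x":0,"y":0,"z":-40,"twist":0},{"x":0,"y":0,"z":-20,"twist":5},{"x":0,"y":0,"z":0,"twist":9}]'
python3 -m inch '[{"x":0,"y":0,"z":0,"twist":9},{"x":0,"y":0,"z":0,"twist":9},{"x":0,"y":0,"z":0,"twist":9},{"x":0,"y":0,"z":0,"twist":9},{"x":0,"y":0,"z":0,"twist":9}]'
python3 -m inch '[{"x":0,"y":0,"z":0,"twist":9},{"x":0,"y":0,"z":0,"twist":9},{"x":0,"y":0,"z":0,"twist":9},{"x":0,"y":0,"z":0,"twist":4},{"x":0,"y":0,"z":0,"twist":0}]'
python3 g.py 450 -278 29.5 -6
```

```text
t: 30.5
position: [0.6014, -0.0164, 0.1276]
ee_rot: [0.821, 0.571, 0.002, 0.001]
contact_force: [-0.0, 0.5, -1.7]
gripper_width: 0.0359
gripper_force: 12.0
t: 31.12
position: [0.5999, -0.0163, 0.1253]
ee_rot: [0.977, 0.214, -0.0, -0.0]
contact_force: [-0.1, 0.1, -1.4]
gripper_width: 0.0355
gripper_force: 12.0
t: 31.75
position: [0.6, -0.0161, 0.1253]
ee_rot: [0.999, -0.052, -0.0, -0.0]
contact_force: [-0.1, 0.6, -0.2]
gripper_width: 0.0357
gripper_force: 12.0
t 31.8 pos [600.  -16.1 125.3] yaw -6.0 tilt 0.0 w 35.7 gf 12.0 F [-0.1  0.6 -0.2]
twist 0.0 then x -121.8 y 276.2 z 95.8
```

```bash
python3 -m inch '[{"x":-8,"y":18,"z":0,"twist":0},{"x":-16,"y":36,"z":0,"twist":0},{"x":-18,"y":40,"z":0,"twist":0},{"x":-18,"y":40,"z":0,"twist":0},{"x":-18,"y":40,"z":0,"twist":0}]'
python3 -m inch '[{"x":-18,"y":40,"z":0,"twist":0},{"x":-14,"y":34,"z":0,"twist":0},{"x":-8,"y":18,"z":0,"twist":0},{"x":-4,"y":10,"z":15,"twist":0},{"x":0,"y":0,"z":25,"twist":0}]'
python3 -m inch '[{"x":0,"y":0,"z":15,"twist":0},{"x":0,"y":0,"z":0,"twist":0},{"x":0,"y":0,"z":0,"twist":0}]'
python3 g.py 450 -278 29.5 -6
python3 - <<'E'
from h import *
f,w=grab("top");g,w2=grab("side")
cv2.imwrite("pics/t4.png",np.hstack([cv2.resize(f["color"][220:340,390:480],(390,520),interpolation=3),cv2.resize(g["color"][290:400,130:300],(400,259),interpolation=3)]) if 0 else cv2.resize(g["color"][270:400,130:300],None,fx=4,fy=4,interpolation=3))
cv2.imwrite("pics/t5.png",cv2.resize(f["color"][215:345,390:490],None,fx=4,fy=4,interpolation=3))
E
```

```text
t: 32.38
position: [0.5023, -0.184, 0.1254]
ee_rot: [0.999, -0.053, -0.0, 0.0]
contact_force: [0.0, -0.8, -0.4]
gripper_width: 0.0357
gripper_force: 12.0
t: 33.0
position: [0.4492, -0.2797, 0.0848]
ee_rot: [0.999, -0.054, 0.001, 0.001]
contact_force: [0.1, 0.5, -0.2]
gripper_width: 0.0358
gripper_force: 12.0
t: 33.38
position: [0.4504, -0.278, 0.0704]
ee_rot: [0.999, -0.052, 0.0, 0.0]
contact_force: [0.9, -0.9, -0.7]
gripper_width: 0.0358
gripper_force: 12.0
t 33.4 pos [ 450.4 -278.    70.4] yaw -6.0 tilt 0.0 w 35.8 gf 12.0 F [ 0.9 -0.9 -0.7]
twist -0.0 then x -0.4 y 0.0 z 40.9
```

View pics/t4.png

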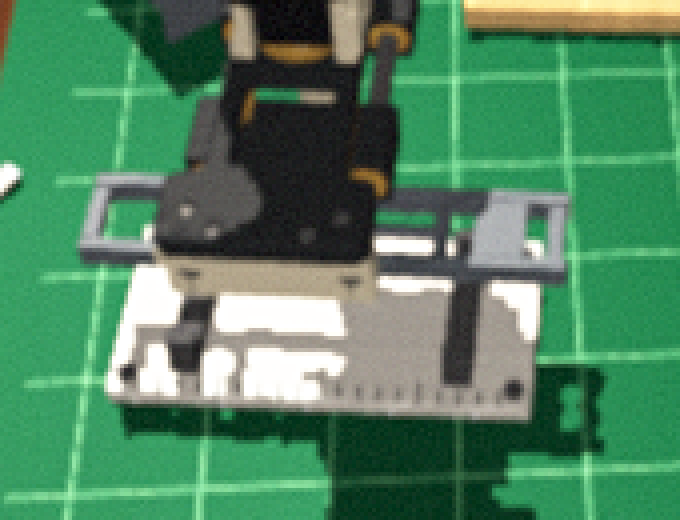

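View pics/t5.png

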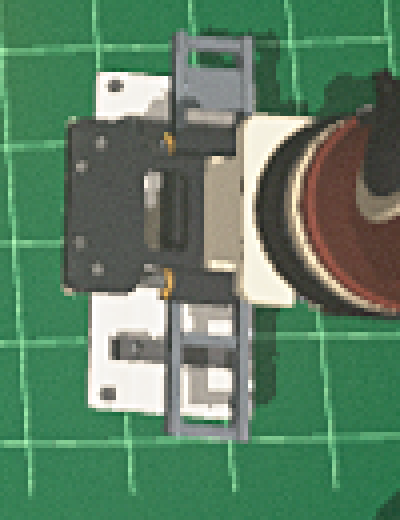

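The frame is held level above the jig. Now I measure its ends against the jig using depth.

Run:
```python
from h import *
f,w=grab("top")
c,s=np.cos(np.radians(-6)),np.sin(np.radians(-6))
J=np.array([450.0,-279.2])
def loc(w,x0,x1,zl,zh):
    p=w[215:345,390:490].reshape(-1,3)*1000
    d=p[:,:2]-J; X=d@[c,s];Y=d@[-s,c]
    m=(p[:,2]>zl)&(p[:,2]<zh)&(X>x0)&(X<x1)&(abs(Y)<60)
    print(m.sum(),"X",X[m].min().round(1),X[m].max().round(1),"Y",np.percentile(Y[m],[0,1,99,100]).round(1),"z",np.median(p[m,2]).round(1))
print("frame");loc(w,80,110,60,80);loc(w,-110,-60,60,80)
w=np.load("topw.npy");print("jig plate, horns");loc(w,-95,95,5,40);loc(w,40,70,22,40);loc(w,-70,-40,22,40)
```

```text
frame
125 X 80.1 97.6 Y [-16.6 -15.9  19.   19. ] z 69.8
190 X -92.0 -60.1 Y [-17.2 -16.   19.2  19.3] z 69.9
jig plate, horns
3251 X -84.8 85.0 Y [-40.6 -39.   39.6  53.9] z 8.0
58 X 48.9 61.2 Y [-31.2 -31.1  31.1  31.1] z 27.5
62 X -60.9 -49.2 Y [-30.7 -30.6  31.1  31.1] z 27.1
```

```bash
python3 -m inch '[{"x":-2.5,"y":1,"z":0,"twist":0},{"x":0,"y":0,"z":15,"twist":0},{"x":0,"y":0,"z":12,"twist":0},{"x":0,"y":0,"z":7,"twist":0},{"x":0,"y":0,"z":3,"twist":0}]'
python3 -m inch '[{"x":0,"y":0,"z":2,"twist":0},{"x":0,"y":0,"z":0,"twist":0},{"x":0,"y":0,"z":0,"twist":0}]'
python3 g.py 448 -279 29.5 -6
```

```text
t: 34.15
position: [0.447, -0.2786, 0.0323]
ee_rot: [0.999, -0.053, -0.001, -0.0]
contact_force: [0.9, -0.3, -1.2]
gripper_width: 0.0356
gripper_force: 12.0
t: 34.52
position: [0.4475, -0.2789, 0.0314]
ee_rot: [0.999, -0.053, 0.0, 0.0]
contact_force: [0.6, -0.5, 0.1]
gripper_width: 0.0358
gripper_force: 12.0
t 34.5 pos [ 447.5 -278.9   31.4] yaw -6.0 tilt 0.0 w 35.8 gf 12.0 F [ 0.6 -0.5  0.1]
twist -0.0 then x 0.5 y 0.0 z 1.9
```

```bash
python3 -m inch '[{"x":0,"y":0,"z":1,"twist":0},{"x":0,"y":0,"z":0.8,"twist":0},{"x":0,"y":0,"z":0,"twist":0}]'
python3 g.py 448 -279 29.5 -6
python3 -m inch '[{"x":0,"y":0,"z":0,"twist":0},{"x":0,"y":0,"z":0,"twist":0},{"x":0,"y":0,"z":0,"twist":0},{"x":0,"y":0,"z":0,"twist":0}]' 55
python3 -m inch '[{"x":0,"y":0,"z":-10,"twist":0},{"x":0,"y":0,"z":-30,"twist":0},{"x":0,"y":0,"z":-50,"twist":0},{"x":0,"y":0,"z":-50,"twist":0},{"x":0,"y":0,"z":-30,"twist":0}]'
python3 -m inch '[{"x":0,"y":-50,"z":0,"twist":0},{"x":0,"y":-50,"z":0,"twist":0},{"x":0,"y":-50,"z":0,"twist":0},{"x":0,"y":-50,"z":0,"twist":0},{"x":0,"y":-50,"z":0,"twist":0}]'
python3 - <<'E'
from h import *
f,w=grab("top","t6")
c,s=np.cos(np.radians(-6)),np.sin(np.radians(-6));J=np.array([450.0,-279.2])
p=w[215:345,390:490].reshape(-1,3)*1000
d=p[:,:2]-J; X=d@[c,s];Y=d@[-s,c]
for a,b in((-110,-75),(75,110),(-40,40)):
    m=(p[:,2]>22)&(p[:,2]<40)&(X>a)&(X<b)&(abs(Y)<35)
    print(m.sum(),X[m].min(),X[m].max(),Y[m].min(),Y[m].max(),np.median(p[m,2]))
E
python3 g.py 452.8 328.8 200 171.5
```

```text
t: 34.9
position: [0.4474, -0.2789, 0.0294]
ee_rot: [0.999, -0.053, 0.0, -0.0]
contact_force: [1.0, 0.2, -0.2]
gripper_width: 0.0359
gripper_force: 12.0
t 34.9 pos [ 447.4 -278.9   29.4] yaw -6.0 tilt 0.0 w 35.9 gf 12.0 F [ 1.   0.2 -0.2]
twist -0.0 then x 0.6 y 0.1 z -0.1
t: 35.4
position: [0.4473, -0.2788, 0.0294]
ee_rot: [0.999, -0.053, 0.0, -0.0]
contact_force: [-0.1, -0.4, -0.8]
gripper_width: 0.0547
gripper_force: 0.0
t: 36.02
position: [0.448, -0.2793, 0.2028]
ee_rot: [0.999, -0.053, 0.002, 0.001]
contact_force: [0.7, 0.2, 0.5]
gripper_width: 0.0552
gripper_force: 0.0
t: 36.65
position: [0.4737, -0.0287, 0.2002]
ee_rot: [0.999, -0.053, 0.001, -0.0]
contact_force: [0.4, -0.7, -0.1]
gripper_width: 0.0551
gripper_force: 0.0
112 -95.01087858013481 -75.06981937941246 -17.730461508627915 18.255358233659223 28.13693761841307
129 75.10631024335046 95.1452361164184 -18.491733633430457 18.67747951067894 28.716281199789307
424 -39.56187852199189 39.94140214510522 -18.36908923045787 18.37932794047728 28.022418317293294
t 36.7 pos [474.3 -19.6 200.1] yaw -5.4 tilt 0.4 w 55.2 gf 0.0 F [ 0.7  5.2 -0.1]
twist -176.9 then x 72.8 y 341.4 z 0.1
```

The frame is seated: centred, ±18.4 mm across, top at 28–29 mm. Now the bottles go back, square first.

```bash
python3 -m inch '[{"x":0,"y":0,"z":0,"twist":-10.4},{"x":0,"y":0,"z":0,"twist":-10.4},{"x":0,"y":0,"z":0,"twist":-10.4},{"x":0,"y":0,"z":0,"twist":-10.4},{"x":0,"y":0,"z":0,"twist":-10.4}]' 65
python3 -m inch '[{"x":0,"y":0,"z":0,"twist":-10.4},{"x":0,"y":0,"z":0,"twist":-10.4},{"x":0,"y":0,"z":0,"twist":-10.4},{"x":0,"y":0,"z":0,"twist":-10.4},{"x":0,"y":0,"z":0,"twist":-10.4}]'
python3 -m inch '[{"x":0,"y":0,"z":0,"twist":-10.4},{"x":0,"y":0,"z":0,"twist":-10.4},{"x":0,"y":0,"z":0,"twist":-10.4},{"x":0,"y":0,"z":0,"twist":-10.4},{"x":0,"y":0,"z":0,"twist":-10.4}]'
python3 -m inch '[{"x":0,"y":0,"z":0,"twist":-10.4},{"x":0,"y":0,"z":0,"twist":-10.4},{"x":0,"y":0,"z":0,"twist":0}]'
python3 g.py 515.3 319.4 67 171.5
```

```text
t: 37.33
position: [0.4735, -0.0306, 0.2]
ee_rot: [0.92, 0.393, 0.0, 0.0]
contact_force: [0.0, -1.1, -0.4]
gripper_width: 0.0652
gripper_force: 0.0
t: 37.95
position: [0.4735, -0.0307, 0.2]
ee_rot: [0.654, 0.756, -0.0, 0.0]
contact_force: [0.3, 0.0, 0.4]
gripper_width: 0.0652
gripper_force: 0.0
t: 38.58
position: [0.4735, -0.0308, 0.1999]
ee_rot: [0.257, 0.967, -0.0, 0.0]
contact_force: [0.8, 0.8, -0.7]
gripper_width: 0.065
gripper_force: 0.0
t: 38.95
position: [0.4735, -0.0308, 0.1996]
ee_rot: [0.082, 0.997, -0.0, 0.0]
contact_force: [-0.1, 0.6, -0.3]
gripper_width: 0.0649
gripper_force: 0.0
t 39.0 pos [473.5 -30.8 199.6] yaw 170.6 tilt 0.0 w 64.9 gf 0.0 F [-0.1  0.6 -0.3]
twist -0.9 then x 10.4 y 352.6 z 132.6
```

```bash
python3 -m inch '[{"x":1,"y":50,"z":0,"twist":-0.9},{"x":1,"y":50,"z":0,"twist":0},{"x":2,"y":50,"z":0,"twist":0},{"x":2,"y":50,"z":0,"twist":0},{"x":2,"y":50,"z":0,"twist":0}]'
python3 -m inch '[{"x":2,"y":50,"z":0,"twist":0},{"x":0,"y":40,"z":0,"twist":0},{"x":0,"y":12,"z":0,"twist":0},{"x":0,"y":0,"z":0,"twist":0},{"x":0,"y":0,"z":0,"twist":0}]'
python3 g.py 515.3 319.4 67 171.5
```

```text
t: 39.58
position: [0.503, 0.2194, 0.1997]
ee_rot: [0.075, 0.997, -0.0, 0.0]
contact_force: [0.5, -0.3, -0.6]
gripper_width: 0.0649
gripper_force: 0.0
t: 40.2
position: [0.5162, 0.317, 0.1992]
ee_rot: [0.074, 0.997, -0.001, 0.0]
contact_force: [0.5, 0.2, -0.2]
gripper_width: 0.0651
gripper_force: 0.0
t 40.2 pos [516.2 317.  199.2] yaw 171.5 tilt 0.1 w 65.1 gf 0.0 F [ 0.5  0.2 -0.2]
twist -0.0 then x 1.2 y 2.2 z 132.2
```

```bash
python3 -m inch '[{"x":1,"y":2,"z":30,"twist":0},{"x":0,"y":0,"z":45,"twist":0},{"x":0,"y":0,"z":35,"twist":0},{"x":0,"y":0,"z":22,"twist":0},{"x":0,"y":0,"z":0,"twist":0}]'
python3 -m inch '[{"x":0,"y":0,"z":0,"twist":0},{"x":0,"y":0,"z":0,"twist":0}]'
python3 g.py 515.3 319.4 67 171.5
python3 -m inch '[{"x":0,"y":0,"z":0,"twist":0},{"x":0,"y":0,"z":0,"twist":0},{"x":0,"y":0,"z":0,"twist":0},{"x":0,"y":0,"z":0,"twist":0},{"x":0,"y":0,"z":0,"twist":0}]' 30 15
python3 g.py 515.3 319.4 67 171.5
python3 -m inch '[{"x":0,"y":0,"z":-20,"twist":0},{"x":0,"y":0,"z":-35,"twist":0},{"x":0,"y":0,"z":-25,"twist":0},{"x":0,"y":-20,"z":0,"twist":0},{"x":0,"y":-35,"z":0,"twist":0}]'
python3 -m inch '[{"x":0,"y":-40,"z":0,"twist":0},{"x":0,"y":-35,"z":0,"twist":0},{"x":0,"y":-20,"z":0,"twist":5},{"x":0,"y":0,"z":0,"twist":9},{"x":0,"y":0,"z":0,"twist":9}]'
python3 -m inch '[{"x":0,"y":0,"z":0,"twist":9},{"x":0,"y":0,"z":0,"twist":9},{"x":0,"y":0,"z":0,"twist":9},{"x":0,"y":0,"z":0,"twist":9},{"x":0,"y":0,"z":0,"twist":9}]'
python3 -m inch '[{"x":0,"y":0,"z":0,"twist":9},{"x":0,"y":0,"z":0,"twist":6.5},{"x":0,"y":0,"z":0,"twist":0}]'
python3 g.py 540.9 -75 67 88
```

```text
t: 40.83
position: [0.5147, 0.3185, 0.0659]
ee_rot: [0.074, 0.997, -0.002, -0.001]
contact_force: [-0.2, -0.3, 0.5]
gripper_width: 0.0649
gripper_force: 0.0
t: 41.08
position: [0.5158, 0.3217, 0.0689]
ee_rot: [0.073, 0.997, 0.001, 0.001]
contact_force: [0.6, -0.0, 0.4]
gripper_width: 0.0652
gripper_force: 0.0
t 41.1 pos [515.8 321.7  68.9] yaw 171.6 tilt 0.1 w 65.2 gf 0.0 F [ 0.6 -0.   0.4]
twist 0.1 then x 0.1 y -2.4 z 1.9
t: 41.7
position: [0.515, 0.3213, 0.0675]
ee_rot: [0.073, 0.997, -0.0, 0.0]
contact_force: [-0.0, -0.7, 2.1]
gripper_width: 0.04
gripper_force: 15.0
t 41.7 pos [515.  321.3  67.5] yaw 171.6 tilt 0.0 w 40.0 gf 15.0 F [-0.  -0.7  2.1]
twist 0.1 then x -0.6 y -1.9 z 0.5
t: 42.32
position: [0.5068, 0.2687, 0.1491]
ee_rot: [0.071, 0.997, 0.002, 0.001]
contact_force: [0.6, -0.0, -1.8]
gripper_width: 0.0398
gripper_force: 15.0
t: 42.95
position: [0.4934, 0.1731, 0.1486]
ee_rot: [0.273, 0.962, 0.001, 0.001]
contact_force: [-0.4, -0.1, -1.5]
gripper_width: 0.0397
gripper_force: 15.0
t: 43.58
position: [0.4932, 0.1739, 0.1485]
ee_rot: [0.62, 0.785, 0.001, -0.0]
contact_force: [-0.0, -0.4, -0.9]
gripper_width: 0.0398
gripper_force: 15.0
t: 43.95
position: [0.4932, 0.1739, 0.1483]
ee_rot: [0.718, 0.696, 0.001, 0.0]
contact_force: [0.8, 0.2, 0.2]
gripper_width: 0.04
gripper_force: 15.0
t 44.0 pos [493.2 173.9 148.3] yaw 88.3 tilt 0.1 w 40.0 gf 15.0 F [0.8 0.2 0.2]
twist 0.3 then x -247.1 y 56.3 z 81.3
```

```bash
python3 -m inch '[{"x":-20,"y":5,"z":0,"twist":0.3},{"x":-35,"y":8,"z":0,"twist":0},{"x":-45,"y":10,"z":0,"twist":0},{"x":-45,"y":10,"z":0,"twist":0},{"x":-45,"y":10,"z":0,"twist":0}]'
python3 -m inch '[{"x":-32,"y":7,"z":0,"twist":0},{"x":-18,"y":5,"z":0,"twist":0},{"x":-7,"y":1.3,"z":0,"twist":0},{"x":0,"y":0,"z":0,"twist":0},{"x":0,"y":0,"z":0,"twist":0}]'
python3 g.py 540.9 -75 67.8 88
```

```text
t: 44.58
position: [0.5296, -0.0194, 0.148]
ee_rot: [0.719, 0.695, 0.001, 0.0]
contact_force: [0.6, 0.7, -1.1]
gripper_width: 0.0397
gripper_force: 15.0
t: 45.2
position: [0.5402, -0.0738, 0.1475]
ee_rot: [0.719, 0.695, 0.0, -0.0]
contact_force: [-0.1, 0.1, -1.3]
gripper_width: 0.0398
gripper_force: 15.0
t 45.2 pos [540.2 -73.8 147.5] yaw 88.0 tilt 0.1 w 39.8 gf 15.0 F [-0.1  0.1 -1.3]
twist 0.0 then x -1.2 y 0.7 z 79.7
```

```bash
python3 -m inch '[{"x":-1,"y":0.6,"z":15,"twist":0},{"x":0,"y":0,"z":30,"twist":0},{"x":0,"y":0,"z":18,"twist":0},{"x":0,"y":0,"z":0,"twist":0},{"x":0,"y":0,"z":0,"twist":0}]'
python3 g.py 540.9 -75 67.8 88
python3 -m inch '[{"x":0,"y":0,"z":8,"twist":0},{"x":0,"y":0,"z":4,"twist":0},{"x":0,"y":0,"z":2,"twist":0},{"x":0,"y":0,"z":0,"twist":0},{"x":0,"y":0,"z":0,"twist":0}]'
python3 g.py 540.9 -75 67.8 88
```

```text
t: 45.82
position: [0.5412, -0.0764, 0.0846]
ee_rot: [0.72, 0.694, 0.0, 0.0]
contact_force: [0.5, 0.4, -1.5]
gripper_width: 0.04
gripper_force: 15.0
t 45.8 pos [541.2 -76.4  84.6] yaw 87.9 tilt 0.0 w 40.0 gf 15.0 F [ 0.5  0.4 -1.5]
twist -0.1 then x 1.4 y -0.3 z 16.8
t: 46.45
position: [0.541, -0.0769, 0.0705]
ee_rot: [0.72, 0.694, 0.0, 0.0]
contact_force: [0.3, -0.2, -0.9]
gripper_width: 0.0401
gripper_force: 15.0
t 46.5 pos [541.  -76.9  70.5] yaw 87.9 tilt 0.0 w 40.1 gf 15.0 F [ 0.3 -0.2 -0.9]
twist -0.1 then x 1.9 y -0.1 z 2.7
```

```bash
python3 -m inch '[{"x":1.5,"y":0,"z":0,"twist":0},{"x":0,"y":0,"z":1.4,"twist":0},{"x":0,"y":0,"z":1.3,"twist":0},{"x":0,"y":0,"z":0,"twist":0},{"x":0,"y":0,"z":0,"twist":0}]'
python3 g.py 540.9 -75 67.8 88
python3 -m inch '[{"x":0,"y":0,"z":0,"twist":0},{"x":0,"y":0,"z":0,"twist":0},{"x":0,"y":0,"z":0,"twist":0}]' 66
python3 -m inch '[{"x":0,"y":0,"z":-20,"twist":0},{"x":0,"y":0,"z":-40,"twist":0},{"x":0,"y":0,"z":-50,"twist":0},{"x":0,"y":0,"z":-20,"twist":0},{"x":50,"y":-10,"z":0,"twist":0}]' 70
python3 -m inch '[{"x":50,"y":-10,"z":0,"twist":0},{"x":50,"y":-10,"z":0,"twist":0},{"x":50,"y":-10,"z":0,"twist":0},{"x":0,"y":0,"z":0,"twist":-8.5},{"x":0,"y":0,"z":0,"twist":-10}]'
python3 -m inch '[{"x":0,"y":0,"z":0,"twist":-10},{"x":0,"y":0,"z":0,"twist":-10},{"x":0,"y":0,"z":0,"twist":-10},{"x":0,"y":0,"z":0,"twist":-10},{"x":0,"y":0,"z":0,"twist":-10}]'
python3 -m inch '[{"x":0,"y":0,"z":0,"twist":-10},{"x":0,"y":0,"z":0,"twist":-5},{"x":0,"y":0,"z":0,"twist":0}]'
python3 g.py 453.5 329.7 57 171.5
```

```text
t: 47.08
position: [0.5409, -0.0752, 0.0684]
ee_rot: [0.72, 0.694, 0.0, 0.0]
contact_force: [-1.0, -0.4, 4.9]
gripper_width: 0.0396
gripper_force: 15.0
t 47.1 pos [540.9 -75.2  68.4] yaw 87.9 tilt 0.0 w 39.6 gf 15.0 F [-1.  -0.4  4.9]
twist -0.1 then x 0.2 y -0.1 z 0.6
t: 47.45
position: [0.5409, -0.0753, 0.0675]
ee_rot: [0.72, 0.694, -0.0, -0.0]
contact_force: [1.1, 0.5, 0.1]
gripper_width: 0.064
gripper_force: 0.0
t: 48.08
position: [0.5348, -0.0294, 0.1994]
ee_rot: [0.724, 0.69, 0.001, 0.003]
contact_force: [0.4, -0.0, -0.2]
gripper_width: 0.07
gripper_force: 0.0
t: 48.7
position: [0.508, 0.1272, 0.1976]
ee_rot: [0.596, 0.803, -0.0, -0.0]
contact_force: [0.0, -0.5, 0.3]
gripper_width: 0.0698
gripper_force: 0.0
t: 49.32
position: [0.5083, 0.1258, 0.1975]
ee_rot: [0.202, 0.979, -0.0, -0.0]
contact_force: [0.2, 0.3, 0.5]
gripper_width: 0.07
gripper_force: 0.0
t: 49.7
position: [0.5083, 0.1258, 0.1974]
ee_rot: [0.076, 0.997, 0.0, -0.0]
contact_force: [1.0, -0.6, 0.4]
gripper_width: 0.0699
gripper_force: 0.0
t 49.7 pos [508.3 125.8 197.4] yaw 171.3 tilt 0.0 w 69.9 gf 0.0 F [ 1.  -0.6  0.4]
twist -0.2 then x 84.4 y 193.6 z 140.4
```

Square is seated on its bay floor (4.9 N on contact). Now the jar.

```bash
python3 -m inch '[{"x":20,"y":45,"z":0,"twist":0},{"x":20,"y":45,"z":0,"twist":0},{"x":20,"y":45,"z":0,"twist":0},{"x":18,"y":40,"z":0,"twist":0},{"x":6,"y":18,"z":0,"twist":0}]'
python3 -m inch '[{"x":0,"y":0,"z":20,"twist":0},{"x":0,"y":0,"z":40,"twist":0},{"x":0,"y":0,"z":20,"twist":0},{"x":0,"y":0,"z":0,"twist":0},{"x":0,"y":0,"z":0,"twist":0}]' 72
python3 g.py 453.5 329.7 57 171.5
```

```text
t: 50.32
position: [0.4525, 0.3328, 0.198]
ee_rot: [0.074, 0.997, 0.001, -0.0]
contact_force: [0.1, -0.2, -0.0]
gripper_width: 0.0702
gripper_force: 0.0
t: 50.95
position: [0.4547, 0.3301, 0.1186]
ee_rot: [0.076, 0.997, 0.001, 0.001]
contact_force: [1.1, 0.1, 0.2]
gripper_width: 0.0721
gripper_force: 0.0
t 51.0 pos [454.7 330.1 118.6] yaw 171.3 tilt 0.1 w 72.1 gf 0.0 F [1.1 0.1 0.2]
twist -0.2 then x 1.2 y -0.6 z 61.6
```

```bash
python3 -m inch '[{"x":1.2,"y":-0.6,"z":25,"twist":0},{"x":0,"y":0,"z":20,"twist":0},{"x":0,"y":0,"z":15,"twist":0},{"x":0,"y":0,"z":0,"twist":0},{"x":0,"y":0,"z":0,"twist":0}]'
python3 -m inch '[{"x":0,"y":0,"z":0,"twist":0},{"x":0,"y":0,"z":0,"twist":0},{"x":0,"y":0,"z":0,"twist":0},{"x":0,"y":0,"z":0,"twist":0},{"x":0,"y":0,"z":0,"twist":0}]' 35 15
python3 g.py 453.5 329.7 57 171.5
python3 -m inch '[{"x":0,"y":0,"z":-20,"twist":0},{"x":0,"y":0,"z":-35,"twist":0},{"x":0,"y":0,"z":-25,"twist":0},{"x":0,"y":-20,"z":0,"twist":0},{"x":0,"y":-35,"z":0,"twist":0}]'
python3 -m inch '[{"x":0,"y":-40,"z":0,"twist":0},{"x":0,"y":-35,"z":0,"twist":0},{"x":0,"y":-20,"z":0,"twist":5},{"x":0,"y":0,"z":0,"twist":9},{"x":0,"y":0,"z":0,"twist":9}]'
python3 -m inch '[{"x":0,"y":0,"z":0,"twist":9},{"x":0,"y":0,"z":0,"twist":9},{"x":0,"y":0,"z":0,"twist":9},{"x":0,"y":0,"z":0,"twist":9},{"x":0,"y":0,"z":0,"twist":9}]'
python3 -m inch '[{"x":0,"y":0,"z":0,"twist":9},{"x":0,"y":0,"z":0,"twist":9},{"x":0,"y":0,"z":0,"twist":0}]'
python3 g.py 550.1 40.8 58 85.5
```

```text
t: 51.58
position: [0.4536, 0.3297, 0.0586]
ee_rot: [0.075, 0.997, 0.001, 0.001]
contact_force: [0.5, -0.1, 0.6]
gripper_width: 0.0721
gripper_force: 0.0
t: 52.2
position: [0.4532, 0.3291, 0.0579]
ee_rot: [0.075, 0.997, 0.0, 0.0]
contact_force: [-1.0, -0.6, 1.6]
gripper_width: 0.0455
gripper_force: 15.0
t 52.2 pos [453.2 329.1  57.9] yaw 171.4 tilt 0.0 w 45.5 gf 15.0 F [-1.  -0.6  1.6]
twist -0.1 then x -0.2 y 0.6 z 0.9
t: 52.82
position: [0.4445, 0.2752, 0.1378]
ee_rot: [0.074, 0.997, 0.001, 0.0]
contact_force: [0.6, -1.4, -1.9]
gripper_width: 0.0456
gripper_force: 15.0
t: 53.45
position: [0.4302, 0.18, 0.1373]
ee_rot: [0.276, 0.961, -0.0, -0.0]
contact_force: [0.1, 0.1, -1.7]
gripper_width: 0.0457
gripper_force: 15.0
t: 54.08
position: [0.43, 0.1806, 0.1373]
ee_rot: [0.622, 0.783, -0.0, -0.0]
contact_force: [-0.6, 0.3, -1.3]
gripper_width: 0.0458
gripper_force: 15.0
t: 54.45
position: [0.4301, 0.1808, 0.1374]
ee_rot: [0.734, 0.679, -0.0, -0.0]
contact_force: [-0.5, 0.5, -1.7]
gripper_width: 0.0459
gripper_force: 15.0
t 54.5 pos [430.1 180.8 137.4] yaw 85.5 tilt 0.0 w 45.9 gf 15.0 F [-0.5  0.5 -1.7]
twist -0.0 then x -130.1 y 130.6 z 79.4
```

```bash
python3 -m inch '[{"x":-12,"y":12,"z":0,"twist":0},{"x":-25,"y":25,"z":0,"twist":0},{"x":-32,"y":32,"z":0,"twist":0},{"x":-32,"y":32,"z":0,"twist":0},{"x":-20,"y":20,"z":0,"twist":0}]'
python3 -m inch '[{"x":-9,"y":9.6,"z":0,"twist":0},{"x":0,"y":0,"z":10,"twist":0},{"x":0,"y":0,"z":30,"twist":0},{"x":0,"y":0,"z":18,"twist":0},{"x":0,"y":0,"z":0,"twist":0}]'
python3 -m inch '[{"x":0,"y":0,"z":0,"twist":0},{"x":0,"y":0,"z":0,"twist":0}]'
python3 g.py 550.1 40.8 58.5 85.5
```

```text
t: 55.08
position: [0.5431, 0.0459, 0.1373]
ee_rot: [0.736, 0.677, -0.0, 0.001]
contact_force: [0.1, -0.3, -1.7]
gripper_width: 0.0456
gripper_force: 15.0
t: 55.7
position: [0.5478, 0.0421, 0.078]
ee_rot: [0.734, 0.679, -0.002, -0.002]
contact_force: [0.1, 0.3, -2.1]
gripper_width: 0.0456
gripper_force: 15.0
t: 55.95
position: [0.5507, 0.0412, 0.0806]
ee_rot: [0.735, 0.678, 0.001, 0.0]
contact_force: [0.0, -0.6, -1.8]
gripper_width: 0.046
gripper_force: 15.0
t 56.0 pos [550.7  41.2  80.6] yaw 85.4 tilt 0.1 w 46.0 gf 15.0 F [ 0.  -0.6 -1.8]
twist -0.1 then x -0.4 y -0.5 z 22.1
```

```bash
python3 -m inch '[{"x":-0.4,"y":-0.5,"z":8,"twist":0},{"x":0,"y":0,"z":7,"twist":0},{"x":0,"y":0,"z":4,"twist":0},{"x":0,"y":0,"z":0,"twist":0},{"x":0,"y":0,"z":0,"twist":0}]'
python3 g.py 550.1 40.8 58.5 85.5
python3 -m inch '[{"x":0,"y":0,"z":1.5,"twist":0},{"x":0,"y":0,"z":1.3,"twist":0},{"x":0,"y":0,"z":0,"twist":0},{"x":0,"y":0,"z":0,"twist":0}]'
python3 g.py 550.1 40.8 58.5 85.5
```

```text
t: 56.58
position: [0.5498, 0.0403, 0.0607]
ee_rot: [0.735, 0.678, 0.0, 0.0]
contact_force: [-0.4, 0.2, -1.6]
gripper_width: 0.0458
gripper_force: 15.0
t 56.6 pos [549.8  40.3  60.7] yaw 85.4 tilt 0.0 w 45.8 gf 15.0 F [-0.4  0.2 -1.6]
twist -0.1 then x 0.5 y 0.3 z 2.2
t: 57.08
position: [0.5499, 0.0403, 0.0589]
ee_rot: [0.735, 0.678, 0.0, 0.0]
contact_force: [-1.5, -0.2, 5.7]
gripper_width: 0.0458
gripper_force: 15.0
t 57.1 pos [549.9  40.3  58.9] yaw 85.4 tilt 0.1 w 45.8 gf 15.0 F [-1.5 -0.2  5.7]
twist -0.1 then x 0.5 y 0.1 z 0.4
```

```bash
python3 -m inch '[{"x":0,"y":0,"z":0,"twist":0},{"x":0,"y":0,"z":0,"twist":0},{"x":0,"y":0,"z":0,"twist":0}]' 72
python3 -m inch '[{"x":0,"y":0,"z":-20,"twist":0},{"x":0,"y":0,"z":-40,"twist":0},{"x":0,"y":0,"z":-50,"twist":0},{"x":0,"y":0,"z":-40,"twist":0},{"x":50,"y":-35,"z":0,"twist":0}]'
python3 -m inch '[{"x":50,"y":-35,"z":0,"twist":0},{"x":50,"y":-35,"z":0,"twist":0},{"x":50,"y":-35,"z":0,"twist":0},{"x":0,"y":0,"z":0,"twist":-10},{"x":0,"y":0,"z":0,"twist":-10}]' 65
python3 -m inch '[{"x":0,"y":0,"z":0,"twist":-10},{"x":0,"y":0,"z":0,"twist":-10},{"x":0,"y":0,"z":0,"twist":-10},{"x":0,"y":0,"z":0,"twist":-10},{"x":0,"y":0,"z":0,"twist":-10}]'
python3 -m inch '[{"x":0,"y":0,"z":0,"twist":-10},{"x":0,"y":0,"z":0,"twist":-6},{"x":0,"y":0,"z":0,"twist":0}]'
python3 g.py 392.2 338.6 72 171.5
```

```text
t: 57.45
position: [0.5497, 0.0402, 0.0577]
ee_rot: [0.735, 0.678, 0.0, -0.0]
contact_force: [0.4, -0.6, -0.6]
gripper_width: 0.0699
gripper_force: 0.0
t: 58.08
position: [0.5234, 0.0891, 0.211]
ee_rot: [0.739, 0.674, 0.003, 0.004]
contact_force: [0.5, 0.8, -0.0]
gripper_width: 0.0718
gripper_force: 0.0
t: 58.7
position: [0.4254, 0.2522, 0.2079]
ee_rot: [0.603, 0.798, 0.0, 0.0]
contact_force: [-0.2, -0.0, -0.2]
gripper_width: 0.0648
gripper_force: 0.0
t: 59.32
position: [0.4263, 0.2508, 0.2077]
ee_rot: [0.211, 0.978, -0.0, -0.0]
contact_force: [0.4, 0.3, 0.4]
gripper_width: 0.0649
gripper_force: 0.0
t: 59.7
position: [0.4263, 0.2507, 0.2077]
ee_rot: [0.076, 0.997, 0.0, -0.0]
contact_force: [-1.0, -0.0, -0.5]
gripper_width: 0.065
gripper_force: 0.0
t 59.7 pos [426.3 250.7 207.7] yaw 171.3 tilt 0.0 w 65.0 gf 0.0 F [-1.  -0.  -0.5]
twist -0.2 then x 46.7 y 81.9 z 135.7
```

```bash
python3 -m inch '[{"x":20,"y":36,"z":0,"twist":0},{"x":20,"y":36,"z":0,"twist":0},{"x":6.5,"y":10,"z":0,"twist":0},{"x":0,"y":0,"z":20,"twist":0},{"x":0,"y":0,"z":20,"twist":0}]'
python3 -m inch '[{"x":0,"y":0,"z":15,"twist":0},{"x":0,"y":0,"z":0,"twist":0},{"x":0,"y":0,"z":0,"twist":0}]'
python3 g.py 392.2 338.6 72 171.5
```

```text
t: 60.32
position: [0.3933, 0.3379, 0.1674]
ee_rot: [0.076, 0.997, -0.001, 0.001]
contact_force: [0.8, -0.7, 0.0]
gripper_width: 0.0651
gripper_force: 0.0
t: 60.7
position: [0.3931, 0.3392, 0.1534]
ee_rot: [0.076, 0.997, 0.0, 0.0]
contact_force: [0.2, 0.1, 0.5]
gripper_width: 0.0647
gripper_force: 0.0
t 60.7 pos [393.1 339.2 153.4] yaw 171.3 tilt 0.1 w 64.7 gf 0.0 F [0.2 0.1 0.5]
twist -0.2 then x 0.8 y -0.7 z 81.4
```

```bash
python3 -m inch '[{"x":0.8,"y":-0.7,"z":30,"twist":0},{"x":0,"y":0,"z":30,"twist":0},{"x":0,"y":0,"z":20,"twist":0},{"x":0,"y":0,"z":0,"twist":0},{"x":0,"y":0,"z":0,"twist":0}]'
python3 -m inch '[{"x":0,"y":0,"z":0,"twist":0},{"x":0,"y":0,"z":0,"twist":0},{"x":0,"y":0,"z":0,"twist":0},{"x":0,"y":0,"z":0,"twist":0},{"x":0,"y":0,"z":0,"twist":0}]' 30 15
python3 g.py 392.2 338.6 72 171.5
python3 -m inch '[{"x":0,"y":0,"z":-20,"twist":0},{"x":0,"y":0,"z":-40,"twist":0},{"x":0,"y":0,"z":-40,"twist":0},{"x":0,"y":0,"z":-22,"twist":0},{"x":-12,"y":-20,"z":0,"twist":0}]'
python3 -m inch '[{"x":-22,"y":-35,"z":0,"twist":0},{"x":-24,"y":-40,"z":0,"twist":0},{"x":-22,"y":-35,"z":0,"twist":0},{"x":-12,"y":-20,"z":0,"twist":5},{"x":0,"y":0,"z":0,"twist":9}]'
python3 -m inch '[{"x":0,"y":0,"z":0,"twist":9},{"x":0,"y":0,"z":0,"twist":9},{"x":0,"y":0,"z":0,"twist":9},{"x":0,"y":0,"z":0,"twist":9},{"x":0,"y":0,"z":0,"twist":9}]'
python3 -m inch '[{"x":0,"y":0,"z":0,"twist":9},{"x":0,"y":0,"z":0,"twist":9},{"x":0,"y":0,"z":0,"twist":9},{"x":0,"y":0,"z":0,"twist":0}]'
python3 g.py 544.2 -18.7 73 85.5
```

```text
t: 61.32
position: [0.3923, 0.3392, 0.074]
ee_rot: [0.075, 0.997, 0.001, 0.001]
contact_force: [-0.9, 0.2, 0.8]
gripper_width: 0.065
gripper_force: 0.0
t: 61.95
position: [0.3919, 0.3385, 0.0732]
ee_rot: [0.075, 0.997, 0.0, 0.0]
contact_force: [-0.8, -1.1, 3.1]
gripper_width: 0.0397
gripper_force: 15.0
t 62.0 pos [391.9 338.5  73.2] yaw 171.4 tilt 0.0 w 39.7 gf 15.0 F [-0.8 -1.1  3.1]
twist -0.1 then x -0.2 y 0.1 z 1.2
t: 62.58
position: [0.4003, 0.3194, 0.1968]
ee_rot: [0.073, 0.997, 0.002, 0.001]
contact_force: [-0.2, 0.2, -1.5]
gripper_width: 0.0398
gripper_force: 15.0
t: 63.2
position: [0.4607, 0.1743, 0.1943]
ee_rot: [0.202, 0.979, -0.0, -0.0]
contact_force: [0.8, 0.1, -1.5]
gripper_width: 0.0396
gripper_force: 15.0
t: 63.82
position: [0.4596, 0.1775, 0.1948]
ee_rot: [0.559, 0.829, 0.0, -0.0]
contact_force: [-0.5, -0.5, -1.0]
gripper_width: 0.04
gripper_force: 15.0
t: 64.32
position: [0.4597, 0.1774, 0.1949]
ee_rot: [0.735, 0.678, 0.0, -0.0]
contact_force: [0.4, 0.2, -0.7]
gripper_width: 0.0398
gripper_force: 15.0
t 64.3 pos [459.7 177.4 194.9] yaw 85.5 tilt 0.0 w 39.8 gf 15.0 F [ 0.4  0.2 -0.7]
twist -0.0 then x -188.9 y 99.7 z 121.9
```

```bash
python3 -m inch '[{"x":-15,"y":8,"z":0,"twist":0},{"x":-28,"y":15,"z":0,"twist":0},{"x":-36,"y":19,"z":0,"twist":0},{"x":-38,"y":20,"z":0,"twist":0},{"x":-36,"y":19,"z":0,"twist":0}]'
python3 -m inch '[{"x":-22,"y":12,"z":0,"twist":0},{"x":-10,"y":5,"z":0,"twist":0},{"x":-4,"y":1.7,"z":0,"twist":0},{"x":0,"y":0,"z":0,"twist":0},{"x":0,"y":0,"z":0,"twist":0}]'
python3 g.py 544.2 -18.7 74 85.5
```

```text
t: 64.95
position: [0.5291, 0.0143, 0.1948]
ee_rot: [0.735, 0.678, -0.0, 0.0]
contact_force: [0.2, -0.0, -0.5]
gripper_width: 0.0396
gripper_force: 15.0
t: 65.58
position: [0.5439, -0.0188, 0.195]
ee_rot: [0.734, 0.679, 0.0, -0.0]
contact_force: [0.6, -0.1, -1.2]
gripper_width: 0.0399
gripper_force: 15.0
t 65.6 pos [543.9 -18.8 195. ] yaw 85.5 tilt 0.0 w 39.9 gf 15.0 F [ 0.6 -0.1 -1.2]
twist -0.0 then x 0.1 y 0.3 z 121.0
```

```bash
python3 -m inch '[{"x":0,"y":0.3,"z":20,"twist":0},{"x":0,"y":0,"z":35,"twist":0},{"x":0,"y":0,"z":30,"twist":0},{"x":0,"y":0,"z":17,"twist":0},{"x":0,"y":0,"z":0,"twist":0}]'
python3 -m inch '[{"x":0,"y":0,"z":0,"twist":0},{"x":0,"y":0,"z":0,"twist":0}]'
python3 g.py 544.2 -18.7 74 85.5
```

```text
t: 66.2
position: [0.5435, -0.0192, 0.0918]
ee_rot: [0.735, 0.679, -0.001, -0.001]
contact_force: [-1.2, -0.8, -1.0]
gripper_width: 0.0399
gripper_force: 15.0
t: 66.45
position: [0.5453, -0.0199, 0.094]
ee_rot: [0.735, 0.678, 0.001, 0.001]
contact_force: [-0.5, -0.0, -1.2]
gripper_width: 0.04
gripper_force: 15.0
t 66.5 pos [545.3 -19.9  94. ] yaw 85.4 tilt 0.1 w 40.0 gf 15.0 F [-0.5 -0.  -1.2]
twist -0.1 then x 1.1 y -1.2 z 20.0
```

```bash
python3 -m inch '[{"x":0.8,"y":-0.7,"z":8,"twist":0},{"x":0,"y":0,"z":6,"twist":0},{"x":0,"y":0,"z":3,"twist":0},{"x":0,"y":0,"z":0,"twist":0},{"x":0,"y":0,"z":0,"twist":0}]'
python3 -m inch '[{"x":0,"y":0,"z":1.3,"twist":0},{"x":0,"y":0,"z":1,"twist":0},{"x":0,"y":0,"z":0,"twist":0}]'
python3 g.py 544.2 -18.7 74 85.5
```

```text
t: 67.08
position: [0.544, -0.0193, 0.0759]
ee_rot: [0.735, 0.678, 0.0, 0.0]
contact_force: [0.9, 1.3, -0.6]
gripper_width: 0.0399
gripper_force: 15.0
t: 67.45
position: [0.5441, -0.0193, 0.0742]
ee_rot: [0.735, 0.678, 0.0, 0.0]
contact_force: [-1.0, 0.5, 4.0]
gripper_width: 0.0401
gripper_force: 15.0
t 67.5 pos [544.1 -19.3  74.2] yaw 85.4 tilt 0.0 w 40.1 gf 15.0 F [-1.   0.5  4. ]
twist -0.1 then x 0.6 y 0.1 z 0.2
```

Seated (4 N contact). I release, retreat and check.

```bash
python3 -m inch '[{"x":0,"y":0,"z":0,"twist":0},{"x":0,"y":0,"z":0,"twist":0},{"x":0,"y":0,"z":0,"twist":0}]' 66
python3 -m inch '[{"x":0,"y":0,"z":-20,"twist":0},{"x":0,"y":0,"z":-40,"twist":0},{"x":0,"y":0,"z":-50,"twist":0},{"x":0,"y":0,"z":-40,"twist":0},{"x":50,"y":0,"z":0,"twist":0}]'
python3 -m inch '[{"x":50,"y":-10,"z":0,"twist":0},{"x":50,"y":-10,"z":0,"twist":0},{"x":50,"y":-10,"z":0,"twist":0},{"x":50,"y":-10,"z":0,"twist":0},{"x":50,"y":-10,"z":0,"twist":0}]'
python3 -m inch '[{"x":0,"y":0,"z":0,"twist":0},{"x":0,"y":0,"z":0,"twist":0},{"x":0,"y":0,"z":0,"twist":0},{"x":0,"y":0,"z":0,"twist":0}]'
python3 - <<'E'
from h import *
f,w=grab("top","end")
w0=np.load("topw.npy")
def reg(w,b,zlo,zhi,nm):
    x0,y0,x1,y1=b; p=w[y0:y1,x0:x1];m=((p[...,2]>zlo)&(p[...,2]<zhi)).astype(np.uint8)
    n,l,st,c=cv2.connectedComponentsWithStats(m)
    for i in range(1,n):
        if st[i,4]<60: continue
        q=p[l==i]; r=cv2.minAreaRect((q[:,:2]*1000).astype(np.float32))
        print(nm,st[i,4],np.round(r[0],1),np.round(r[1],1),round(r[2],1),np.round(np.nanpercentile(q[:,2],[5,50,95])*1000,1))
for v in(w0,w):
    reg(v,(245,175,365,260),.095,.14,"bot");reg(v,(400,210,475,345),.022,.05,"frame")
    reg(v,(305,290,375,350),.01,.1,"cab");reg(v,(225,285,280,340),.008,.1,"seat");reg(v,(310,85,375,135),.008,.1,"hood")
E
```

```text
t: 67.82
position: [0.5439, -0.0193, 0.0734]
ee_rot: [0.735, 0.678, -0.0, -0.0]
contact_force: [-0.4, -0.2, 0.3]
gripper_width: 0.0639
gripper_force: 0.0
t: 68.45
position: [0.5507, 0.0259, 0.227]
ee_rot: [0.739, 0.674, 0.002, 0.004]
contact_force: [1.7, 0.5, -0.0]
gripper_width: 0.0659
gripper_force: 0.0
t: 69.08
position: [0.5181, 0.2852, 0.2234]
ee_rot: [0.735, 0.678, -0.0, 0.0]
contact_force: [1.0, -0.3, 0.2]
gripper_width: 0.0658
gripper_force: 0.0
t: 69.58
position: [0.519, 0.2821, 0.2236]
ee_rot: [0.736, 0.677, -0.0, 0.0]
contact_force: [0.1, 0.1, -0.1]
gripper_width: 0.0663
gripper_force: 0.0
bot 466 [549.7  41.1] [44.6 44.4] 60.7 [102.8 105.3 107.8]
bot 346 [544.2 -17.1] [37.7 37.4] 87.6 [ 99.8 106.2 132.6]
bot 453 [539.9 -74.2] [39.5 40.7] 88.1 [ 98.1 102.7 127. ]
cab 1350 [364.6 -76.3] [56.2 79.9] 35.9 [57.  61.1 63.4]
seat 199 [401.9  82.5] [67.6 10.1] 66.4 [16.5 35.1 38.1]
seat 209 [380.3 111.7] [26.1 34.7] 67.0 [13.1 17.  42.1]
seat 225 [371.   76.2] [25.7 33.4] 67.3 [13.5 17.5 43.3]
hood 1204 [ 803.8 -108.5] [101.8  59.4] 67.6 [23.4 30.8 47.1]
bot 466 [551.2  39.9] [43.5 45. ] 89.0 [103.1 105.2 107.6]
bot 348 [544.2 -19. ] [37.7 37.7] 88.7 [100.8 106.1 132.3]
bot 454 [542.5 -74.4] [39.6 38.4] 87.7 [ 98.1 103.  127.1]
frame 1123 [ 449.7 -279.5] [ 37.7 189.5] 83.7 [23.4 28.5 31.2]
cab 1353 [364.5 -76.4] [56.5 79.9] 35.9 [57.  61.2 63.6]
seat 196 [401.9  82.5] [67.8 10.2] 66.4 [16.9 35.1 38.3]
seat 211 [383.4 110.3] [26.2 28.4] 67.7 [13.1 16.5 43. ]
seat 223 [371.7  78. ] [29.5 33.6] 65.4 [13.3 17.3 42.1]
hood 1207 [ 803.6 -108.3] [102.2  60.4] 69.4 [23.1 30.8 47. ]
```

View pics/end.png

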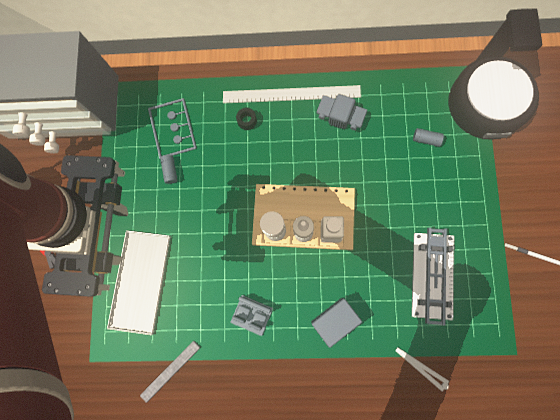

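All three bottles are upright in their own bays at (271,226), (303,228) and (333,230), within 3 mm of where they started. The frame is in the jig at (433,277), and the bystanders have not moved.

```bash
python3 -c "
from bench import workorder
print(workorder.hand_in())"
```

```text
the job is handed in; nothing more can be done
None
```

The job is handed in, with no verdict returned: the last picture shows the frame seated and centred in the jig, each bottle upright in its own bay within about 3 mm of its start, and the cab, hood and seats not moved, at about 70 s of the 144 s allowed.

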